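# Pack the stereo-pair transit case

### The arm

A 6-joint arm with a two-finger parallel gripper is mounted at the origin on the work surface. World frame = base frame: x ahead of the robot, y to its left, z up, the work surface at z = 0. Lengths are in mm, angles in rad, forces in N, time in s.
With the tool pointing down it reaches from about 350 to 875 mm from the base axis. Payload 4.2 kg.
Tool frame: the origin (TCP) lies midway between the tips of the shut fingers; the grasp point (between the pads) lies 19 mm behind it; z points along the fingers, y is the line along which they close (so a half turn about z gives the same grasp; the last joint's range is limited). The gripper opens to 85 mm and grips with 20 to 120 N. Pads are 22 mm wide; open, the fingers measure 114 mm over their backs; the gripper's body (76 mm by 85 mm) begins 54 mm behind the grasp point. The pads swing forward as they close: fully open they stand 13 mm farther back than shut.
Start: joints at [1.476, 0.385, 0.008, 0, -1.194, -0.259], TCP at [216.508, 586.279, 231.312] pointing down, gripper open.
Joint ranges: [-3.14, 3.14], [-1.21, 2.06], [-1.07, 1.41], [-3.16, 2.05], [-2.99, -0.16], [-3.1, 3.1]. Speed limits (rad/s): [2.79, 2.79, 3.14, 3.14, 3.14, 3.14].

### API

Orientations are given as a unit quaternion [x, y, z, w].
In Python, from bench import arm gives the robot as it stands. The module is installed in compiled form; this text tells all that it offers.
- The arm moves only by the shell command python3 -m handwheel 'ROWS' [OPENING]. ROWS is JSON, a list of rows, each an object of numbers: "x", "y", "z": the shift along the world's x, y, z each as a share of 20 cm, from -1 to 1; "ax", "ay", "az": the turn, a rotation vector about the world's x, y, z each as a share of 90 degrees, from -1 to 1. In form: [{"x": .., "y": .., "z": .., "ax": .., "ay": .., "az": ..}, ...]. A call has exactly 8 rows; each row shifts and turns the commanded pose from where the row before left it; what a row does not reach is not made up. A row lasts 1/10 s, in which the tool goes at most 50 mm and 8.59 degrees, less where a joint would pass 70% of its speed; a pose out of reach is approached as far as the arm can. A call with a number of a shift or a turn outside -1 to 1 is refused whole. A call with a gripper value outside its range is refused whole. OPENING is the opening, from -1 (shut) to 1 (fully open), set as the call begins (- or left out, the last holds). The fingers move at their own pace and stop on an object; the grip force is fixed at half the most. Time passes only in rows, so rows that do not move let the fingers close, or fill a call up. It gives the time, the measured TCP pose, the force, the opening and the grip force at its end, in the units of the state.
- arm.read_state(): the state, without advancing time (a new reading comes with each control period).
- arm.get_image(name): name is "scene" or "top" or "wrist"; returns the picture (384x512x3 uint8, red, green, blue); there is no depth.
- arm.camera_params(name): a dict with "K" (3x3 intrinsics, pixels), "k1" (the pictures are not rectified: a ray, as slopes to the right and down, at radius r is drawn at 1 + k1 r^2 times it, then the intrinsics apply), "position" and "orientation" of the camera in the world. Camera axes: x right, y down, z forward; pixel columns grow to the right and rows downward; lengths in mm; the calibration is good to about 2 mm. A picture is of the moment at which its call begins: read the wrist's pose just before it. camera_params takes no time and is no camera call; for the wrist camera it gives the pose at the moment of the call.
- arm.job_done(): hands the job in; it is judged then, once.
The state is a dict: "clock": time; "joints": joint angles; "joint_vel": joint speeds; "joint_efforts": joint torques, N m; "position": TCP position; "ee_rot": TCP orientation; "contact_force": force on the tool from outside, world axes, zero at the start; "wrist_torque": the same for the moment, N m; "gripper_width": finger opening in mm; "grasp_force": force on a finger pad.
Only numpy, scipy, OpenCV 4.12 (cv2) and the standard library are available. Lean on these libraries where they do the work, as an engineer would, in place of code of your own. Each camera call takes 0.05 s, during which the arm holds its last target. There are 200 camera calls.

### The job

Pack the transit case for the session: put every isolation puck from the half-open drawer down into a pocket of its own in the bottom, fit the divider, rib up, flat over them, then heft the shut microphone cases and lay the loaded one, lid up and flat, on the divider in either lane beside the rib. Stow the empty ones side by side on the floor of the drawer the pucks came from, push it fully home, and leave the pencil microphone and the shock mount undisturbed.

Things in the scene. Friction and masses are not known exactly. Their poses are not given: they have to be found in the camera images.
- kit: the open transit case, fixed: black box, aluminium edging, 194 mm long (its x) x 146 wide (its y); origin under its centre on the shelf top, z up. Inside 182 x 134 mm, rim 55 mm high. Its floor is a plywood board, top at z = 15 mm, with four square pockets 46 x 46 mm, 10 mm deep (floor at z = 5 mm), centred at x = +-37, y = +-26 mm
- kit_rest (a point): centre of the transit case at the height of its two bearers (z = 37 mm above the shelf top), plywood strips along both long walls (the case's y = +-52 to +-67 mm) on which the divider comes to rest, 4 mm clear of the seated pucks; axes as the case's
- divider_rib (a point): divider: plywood board 172 (its x) x 124 (y) x 6 mm, 0.2 kg, with a lifting rib on top along its middle (along x) 100 mm long, 10 thick, 20 high, parting the upper layer into two lanes. Starts flat on the shelf top, rib up. Point: centre of the rib, 16 mm above the board's underside. In the transit case its x lies along the case's x, 5 mm play all round, either end first
- puck_1_center (a point): grey rubber isolation puck, an upright disc 40 mm across and 28 mm high, 50 g, starting in the drawer. The point is its centre, 14 mm above its underside. None if absent (two to four are there)
- puck_2_center (a point): grey rubber isolation puck, an upright disc 40 mm across and 28 mm high, 50 g, starting in the drawer. The point is its centre, 14 mm above its underside. None if absent (two to four are there)
- puck_3_center (a point): grey rubber isolation puck, an upright disc 40 mm across and 28 mm high, 50 g, starting in the drawer. The point is its centre, 14 mm above its underside. None if absent (two to four are there)
- puck_4_center (a point): grey rubber isolation puck, an upright disc 40 mm across and 28 mm high, 50 g, starting in the drawer. The point is its centre, 14 mm above its underside. None if absent (two to four are there)
- case_a_center (a point): one of four identical shut maple microphone cases standing on the shelf top, 116 (its x) x 52 (y) x 46 mm high, kept shut. Empty ones weigh 0.12 to 0.16 kg, the one loaded with a stereo pair 0.42 to 0.55 kg; only the weight tells them apart. Point: its centre, 23 mm above its underside
- case_b_center (a point): one of four identical shut maple microphone cases standing on the shelf top, 116 (its x) x 52 (y) x 46 mm high, kept shut. Empty ones weigh 0.12 to 0.16 kg, the one loaded with a stereo pair 0.42 to 0.55 kg; only the weight tells them apart. Point: its centre, 23 mm above its underside
- case_c_center (a point): one of four identical shut maple microphone cases standing on the shelf top, 116 (its x) x 52 (y) x 46 mm high, kept shut. Empty ones weigh 0.12 to 0.16 kg, the one loaded with a stereo pair 0.42 to 0.55 kg; only the weight tells them apart. Point: its centre, 23 mm above its underside
- case_d_center (a point): one of four identical shut maple microphone cases standing on the shelf top, 116 (its x) x 52 (y) x 46 mm high, kept shut. Empty ones weigh 0.12 to 0.16 kg, the one loaded with a stereo pair 0.42 to 0.55 kg; only the weight tells them apart. Point: its centre, 23 mm above its underside
- unit_front (a point): low walnut storage unit, fixed, 300 x 300 x 90 mm, one shallow drawer. Point: middle of the front edge of its top; x points level from drawer front to back, y along the front edge, z up. Drawer floor 68 mm below the point, tops of its low sides 48 mm below, top of its front 16 mm below, underside of the unit top 12 mm below; inside 258 mm wide, inner face of its front at x = +6 mm minus the opening
- drawer (a joint): how far the drawer is open, in m: 0 is shut fully home; it slides out towards the unit's -x, moves freely (about 1 N plus some damping) and stays where it is left
- drawer_pull (a point): the brass pull of the drawer: middle of its bar, which lies 100 mm along the unit's y, 35 mm in front of the drawer's front; moves with the drawer
- pencil_mic: bystander: a chrome pencil condenser microphone 125 mm long lying in its clip on the shelf top; leave alone
- shock_mount: bystander: a silver aluminium shock mount 80 mm wide and 76 mm high standing on the shelf top between the transit case and the storage unit; leave alone
There are look-alikes about, which are no part of the job. What is shaped like the part that bears case_c_center but red or turquoise is not meant.

How it is judged:
By the outcome, as a careful person would: the job done as asked, in the order asked, and still so for the second after the job is handed in, with the robot touching nothing.
Of puck_1, puck_2, puck_3, puck_4 only 2 to 4 are there at a start; the rules pass over those that are not, and their reading is None.
At some moment in a run one of case_a, case_b, case_c, case_d may be knocked a few centimetres aside while the robot is not near it.
Once in a run the grip may slacken for a moment while it holds something.
It also fails if it takes over 210 s, if anything falls off the work surface, if the arm or the gripper's body presses on something with over 40 N, if the wrist force passes 120 N, or if a joint passes its speed limit or range.

## Working session

There is one attempt and no reset: what is moved stays moved. The work goes in short steps, Python scripts to look and compute and a shell command to move; the robot and the scene stay as the last step left them, time stands still between calls to the robot, and variables do not carry over. Pictures are saved under pics/ and viewed, at most 14 in all, crops included, and the job is handed in when it is done.

```bash
ls; mkdir -p pics; cat > h.py <<'E'
import numpy as np, cv2
from bench import arm
from scipy.spatial.transform import Rotation as R
def cam(n):
    p=arm.camera_params(n); return np.array(p["K"]),p["k1"],np.array(p["position"]),R.from_quat(p["orientation"]).as_matrix() if np.size(p["orientation"])==4 else np.array(p["orientation"])
def ray(c,u,v):
    K,k1,P,M=c; d=np.linalg.inv(K)@[u,v,1.]; a=d[:2]; s=a.copy()
    for _ in range(20): s=a/(1+k1*(s@s))
    return P, M@np.array([s[0],s[1],1])
def at(c,u,v,z):
    P,d=ray(c,u,v); return P+d*(z-P[2])/d[2]
def proj(c,X):
    K,k1,P,M=c; q=M.T@(np.array(X)-P); s=q[:2]/q[2]; s=s*(1+k1*(s@s)); return (K@[s[0],s[1],1])[:2]
def save(n,f,crop=None,size=None):
    im=arm.get_image(n); np.save(f'pics/{f}.npy',im)
    if crop: im=im[crop[1]:crop[3],crop[0]:crop[2]]
    if size: im=cv2.resize(im,size,interpolation=cv2.INTER_CUBIC)
    cv2.imwrite(f'pics/{f}.png',cv2.cvtColor(im,cv2.COLOR_RGB2BGR)); return im
E
python3 - <<'E'
from h import *
for n in('top','scene','wrist'): print(n,arm.camera_params(n))
print(arm.read_state())
save('top','top0',size=(800,600)); save('scene','scene0',size=(800,600))
E
```

```text
pics
top {'K': array([[452.77444432,   0.        , 254.95371596],
       [  0.        , 452.77444432, 192.11436153],
       [  0.        ,   0.        ,   1.        ]]), 'k1': -0.1646585272992009, 'position': array([ 345.86368238,  -14.50198891, 1402.8155788 ]), 'orientation': array([ 0.71236351, -0.6984444 ,  0.05514122, -0.04090341])}
scene {'K': array([[355.98877453,   0.        , 255.91557109],
       [  0.        , 355.98877453, 185.94979979],
       [  0.        ,   0.        ,   1.        ]]), 'k1': 0.02833134041614677, 'position': array([1088.89128945, -176.11645879,  804.72290981]), 'orientation': array([ 0.76105671,  0.56273576, -0.1914644 , -0.2597355 ])}
wrist {'K': array([[315.74305002,   0.        , 258.67395808],
       [  0.        , 315.74305002, 185.49987415],
       [  0.        ,   0.        ,   1.        ]]), 'k1': -0.01985645240382703, 'position': array([288.77048471, 558.98235973, 372.55936531]), 'orientation': array([-0.56479639,  0.81097036,  0.12474829, -0.08814744])}
{'clock': 0.0, 'joints': array([ 1.47560385e+00,  3.85556762e-01,  6.59679041e-03, -5.22363740e-04,
       -1.19402510e+00, -2.58602251e-01]), 'joint_vel': array([ 3.59589930e-04,  7.31207562e-04,  2.20578916e-03, -2.64104112e-06,
        6.56962197e-06, -1.44999836e-04]), 'joint_efforts': array([ 2.91123879e-04, -3.92287660e+01,  1.88403583e+01,  4.18617949e+00,
       -4.66548168e-03,  2.44851073e-06]), 'position': array([216.30738093, 585.7276687 , 230.20665257]), 'ee_rot': array([ 9.84376840e-01, -1.76070951e-01, -1.52630529e-04,  1.11053517e-03]), 'contact_force': array([0.61196789, 0.37381671, 0.08056237]), 'wrist_torque': array([-0.02135522, -0.01007717,  0.00711318]), 'grasp_force': 0.0, 'gripper_width': 85.43244195291557}
```

View pics/top0.png

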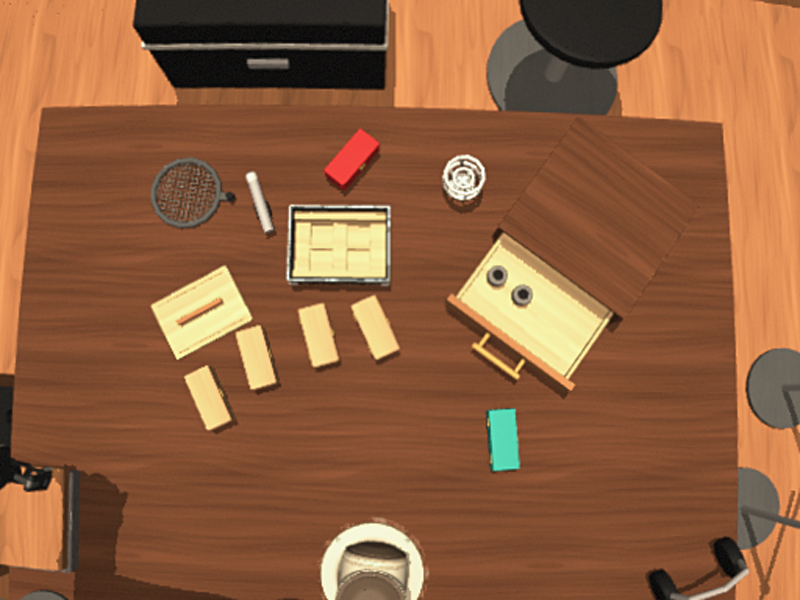

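View pics/scene0.png

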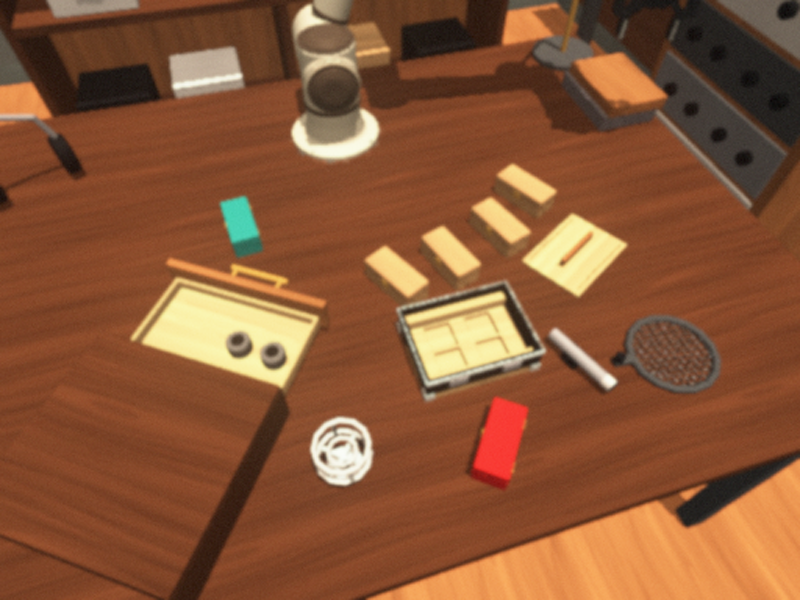

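```bash
cat > m.py <<'E'
from h import *
c=cam('top'); im=np.load('pics/top0.npy'); s=512/800
def a(u,v,z): return at(c,(u+.5)*s-.5,(v+.5)*s-.5,z)[:2].round(1)
print('unit',a(500,230,90),a(622,318,90),a(695,205,90),a(578,120,90))
print('kit',[a(u,v,55) for u,v in((288,206),(390,206),(390,284),(287,284))])
print('pucks',a(497,275,50),a(521,294,50))
print('bar',a(475,347,55),a(519,377,55)); print('front top',a(449,297,74),a(572,390,74))
hsv=cv2.cvtColor(im,cv2.COLOR_RGB2HSV)
m=((hsv[...,2]>165)&(hsv[...,1]<160)&(hsv[...,0]<30)).astype(np.uint8)
n,l,st,ce=cv2.connectedComponentsWithStats(m)
for i in range(1,n):
    if 200<st[i,4]<6000:
        cn=cv2.findContours((l==i).astype(np.uint8),0,2)[0][0].reshape(-1,2)
        z=46 if st[i,4]<1100 else 6
        W=np.array([at(c,u,v,z)[:2] for u,v in cn],np.float32)
        r=cv2.minAreaRect(W); print(st[i],np.round(r[0],1),np.round(r[1],1),round(r[2],1))
E
python3 m.py
```

```text
unit [ 666. -231.] [ 500.9 -467.2] [ 730.6 -627.5] [ 897.2 -391.1]
kit [array([713.3, 181. ]), array([717.4, -19.6]), array([562.2, -22.7]), array([558. , 176.2])]
pucks [ 585.4 -231.2] [ 549.  -278.5]
bar [ 443.6 -187.9] [ 387.5 -273.2]
front top [ 536.6 -135.3] [ 363.4 -371.8]
[ 248    0   87   71 4440] [1075.4 -157.4] [262.  294.6] 2.6
[283  99  28  29 295] [ 783.1 -164.7] [82.5 93. ] 58.2
[157 110  17  38 209] [726.3 240.9] [126.3  20.7] 21.0
[189 136  58   5 266] [697.6  78.5] [ 12.8 176. ] 1.2
[ 187  142   60   36 1993] [639.   80.3] [185.2 111.9] 89.7
[ 286  149  106  101 4740] [ 526.1 -313.6] [307.9 181.2] 54.5
[  96  170   66   60 1970] [506.  355.6] [126.7 174.3] 29.3
[224 189  32  41 700] [480.2   5.7] [117.4  56.5] 25.7
[191 194  26  41 697] [463.1 113.4] [117.8  56.4] 16.5
[151 208  26  41 670] [416.9 232.7] [116.3  54.8] 17.8
[118 234  30  41 665] [336.8 322.6] [116.7  55.8] 26.1
[   0  306   40   59 1998] [ 67.2 697.4] [186.3 138.3] 0.5
[223 331  51  53 535] [ 47.3 -38.9] [177.8  86.2] 47.3
[489 336  23  48 616] [  11.3 -838.1] [ 82.3 152.3] 84.7
[206 349  53  35 509] [23.4 22. ] [ 92.9 159.6] 15.6
[441 360  46  24 288] [ -17.2 -702.5] [153.6  74. ] 86.0
```

```bash
python3 - <<'E'
from h import *
im=np.load('pics/top0.npy')
a=cv2.resize(im[60:275,80:270],(380*1,430),interpolation=cv2.INTER_CUBIC); b=cv2.resize(im[60:275,270:460],(380,430),interpolation=cv2.INTER_CUBIC)
cv2.imwrite('pics/c0.png',cv2.cvtColor(np.hstack([a,b]),cv2.COLOR_RGB2BGR))
E
```

```text
(no output)
```

View pics/c0.png

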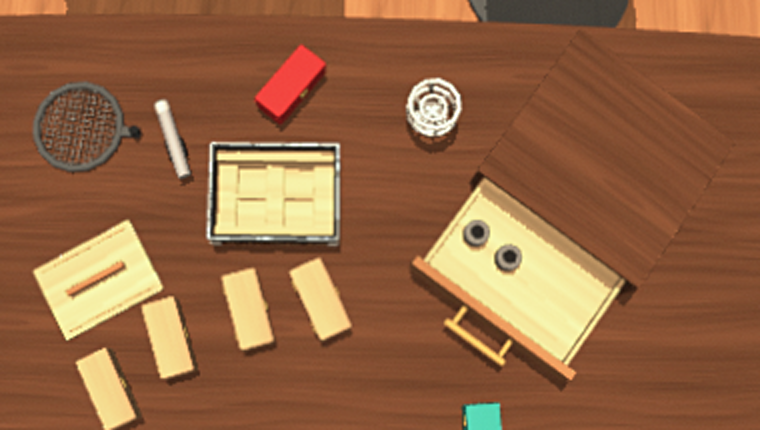

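```bash
cat > plan.py <<'E'
from h import *
import sys
def yaw(s=None):
    s=s or arm.read_state(); X=R.from_quat(s["ee_rot"]).as_matrix()[:,0]; return np.degrees(np.arctan2(X[1],X[0]))
def plan(x,y,z,yw=None,s=None):
    s=s or arm.read_state(); p=s["position"]; d=np.array([x,y,z])-p
    w=0 if yw is None else (yw-yaw(s)+90)%180-90
    n=int(max(np.ceil(np.abs(np.linalg.norm(d))/48),np.ceil(abs(w)/8.2),1))
    n=-(-n//8)*8
    print('p',p.round(1),'yaw',yaw(s).round(1),'rows',n,'each',(d/200/n).round(4),'az',round(w/90/n,4))
if __name__=='__main__': plan(*[float(v) for v in sys.argv[1:]])
E
python3 - <<'E'
from h import *
print(cam('wrist')[3].round(3))
from plan import plan,yaw
print(yaw()); plan(560,90,260,0)
E
```

```text
[[-0.346 -0.894 -0.284]
 [-0.938  0.331  0.103]
 [ 0.002  0.302 -0.953]]
-20.28049929946696
p [216.3 585.8 230.3] yaw -20.3 rows 16 each [ 0.1074 -0.1549  0.0093] az 0.0141
```

```bash
A='{"x":0.101,"y":-0.158,"z":0.016,"az":0.0141}'
python3 -m handwheel '[{"x":0.101,"y":-0.158,"z":0.016,"az":0.0141},{"x":0.101,"y":-0.158,"z":0.016,"az":0.0141},{"x":0.101,"y":-0.158,"z":0.016,"az":0.0141},{"x":0.101,"y":-0.158,"z":0.016,"az":0.0141},{"x":0.101,"y":-0.158,"z":0.016,"az":0.0141},{"x":0.101,"y":-0.158,"z":0.016,"az":0.0141},{"x":0.101,"y":-0.158,"z":0.016,"az":0.0141},{"x":0.101,"y":-0.158,"z":0.016,"az":0.0141}]' 1
python3 -m handwheel '[{"x":0.101,"y":-0.158,"z":0.016,"az":0.0141},{"x":0.101,"y":-0.158,"z":0.016,"az":0.0141},{"x":0.101,"y":-0.158,"z":0.016,"az":0.0141},{"x":0.101,"y":-0.158,"z":0.016,"az":0.0141},{"x":0.101,"y":-0.158,"z":0.016,"az":0.0141},{"x":0.101,"y":-0.158,"z":0.016,"az":0.0141},{"x":0.101,"y":-0.158,"z":0.016,"az":0.0141},{"x":0,"y":0,"z":0,"az":0}]'
python3 - <<'E'
from h import *
import pickle
c=cam('wrist'); pickle.dump(c,open('pics/w1.pkl','wb')); save('wrist','w1',size=(800,600))
print(arm.read_state()['position'])
E
python3 plan.py 560 -120 280 -35
```

```text
[216.38851068 585.87705982 230.48288775]
p [216.4 585.9 230.5] yaw -20.3 rows 24 each [ 0.0716 -0.1471  0.0103] az -0.0068invalid input at $[0]: expected keys x, y, z, ax, ay, az
invalid input at $[0]: expected keys x, y, z, ax, ay, az
```

View pics/w1.png

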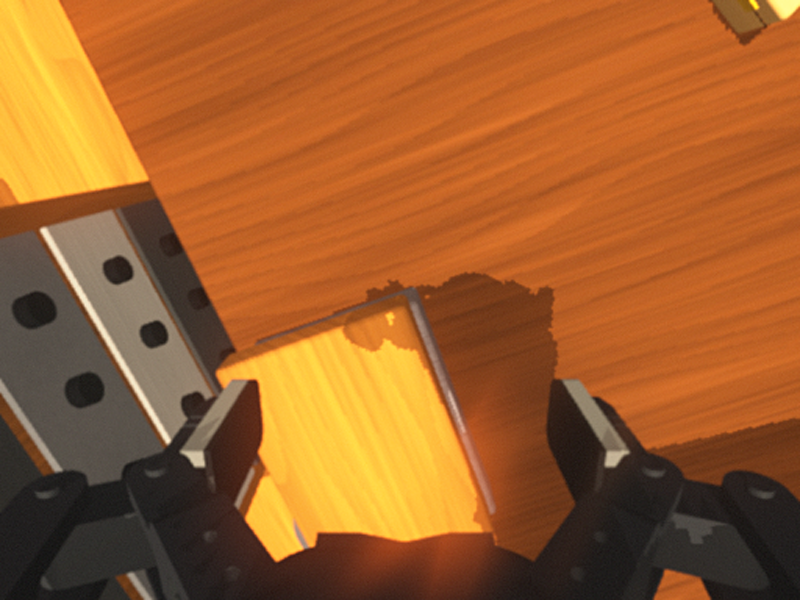

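```bash

python3 -m handwheel '[{"x":0.1,"y":-0.16,"z":0.016,"ax":0,"ay":0,"az":0.014},{"x":0.1,"y":-0.16,"z":0.016,"ax":0,"ay":0,"az":0.014},{"x":0.1,"y":-0.16,"z":0.016,"ax":0,"ay":0,"az":0.014},{"x":0.1,"y":-0.16,"z":0.016,"ax":0,"ay":0,"az":0.014},{"x":0.1,"y":-0.16,"z":0.016,"ax":0,"ay":0,"az":0.014},{"x":0.1,"y":-0.16,"z":0.016,"ax":0,"ay":0,"az":0.014},{"x":0.1,"y":-0.16,"z":0.016,"ax":0,"ay":0,"az":0.014},{"x":0.1,"y":-0.16,"z":0.016,"ax":0,"ay":0,"az":0.014}]' 1
python3 -m handwheel '[{"x":0.1,"y":-0.16,"z":0.016,"ax":0,"ay":0,"az":0.014},{"x":0.1,"y":-0.16,"z":0.016,"ax":0,"ay":0,"az":0.014},{"x":0.1,"y":-0.16,"z":0.016,"ax":0,"ay":0,"az":0.014},{"x":0.1,"y":-0.16,"z":0.016,"ax":0,"ay":0,"az":0.014},{"x":0.1,"y":-0.16,"z":0.016,"ax":0,"ay":0,"az":0.014},{"x":0.1,"y":-0.16,"z":0.016,"ax":0,"ay":0,"az":0.014},{"x":0.1,"y":-0.16,"z":0.016,"ax":0,"ay":0,"az":0.014},{"x":0.1,"y":-0.1,"z":0.016,"ax":0,"ay":0,"az":0.014}]'
python3 - <<'E'
from h import *
import pickle
c=cam('wrist'); pickle.dump(c,open('pics/w2.pkl','wb')); save('wrist','w2',size=(800,600))
E
python3 plan.py 490 -200 280 -35
```

```text
clock: 0.95
position: [376.9, 328.7, 256.9]
ee_rot: [0.996, -0.088, -0.0, 0.0]
contact_force: [0.7, 0.8, 0.1]
gripper_width: 85.3
grasp_force: 0.0
clock: 1.75
position: [536.8, 84.2, 282.5]
ee_rot: [1.0, -0.001, -0.0, 0.0]
contact_force: [0.9, 0.8, 0.6]
gripper_width: 85.3
grasp_force: 0.0
p [539.5  82.7 282.7] yaw -0.2 rows 8 each [-0.0309 -0.1767 -0.0017] az -0.0483
```

View pics/w2.png

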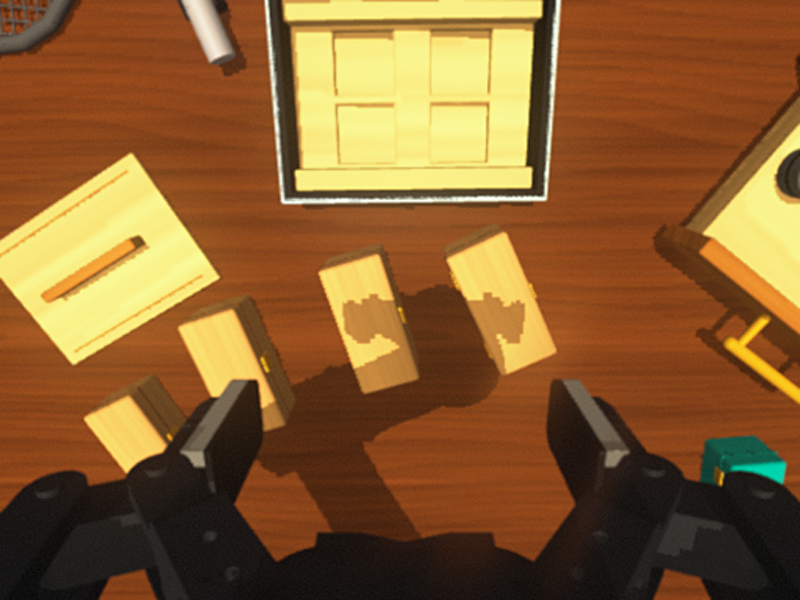

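```bash
cat > m2.py <<'E'
from h import *
import pickle
c=pickle.load(open('pics/w2.pkl','rb')); s=512/800
def a(u,v,z): return at(c,(u+.5)*s-.5,(v+.5)*s-.5,z)[:2]
P=np.array([a(335,102,15),a(397,102,15),a(397,163,15),a(335,163,15)]);Q=np.array([a(430,103,15),a(489,103,15),a(489,163,15),a(430,163,15)])
F=np.array([a(334,30,15),a(395,30,15),a(397,97,15),a(336,96,15)]);G=np.array([a(430,30,15),a(490,32,15),a(490,96,15),a(430,96,15)])
for q in(P,Q,F,G): print('pocket',q.mean(0).round(1),np.ptp(q,axis=0).round(1))
print('kit mid',np.mean([P.mean(0),Q.mean(0),F.mean(0),G.mean(0)],axis=0).round(1))
print('rim',a(283,203,55).round(1),a(547,200,55).round(1))
print('rib',a(44,296,26).round(1),a(142,241,26).round(1),'board corners',a(132,153,6).round(1),a(219,277,6).round(1),a(75,364,6).round(1))
print('case d',[a(*p,46).round(1) for p in((446,260),(504,229),(556,352),(507,374))])
print('case c',[a(*p,46).round(1) for p in((319,270),(378,251),(418,378),(366,393))])
E
python3 m2.py
python3 -m handwheel '[{"x":-0.04,"y":-0.2,"z":0,"ax":0,"ay":0,"az":-0.048},{"x":-0.04,"y":-0.2,"z":0,"ax":0,"ay":0,"az":-0.048},{"x":-0.04,"y":-0.2,"z":0,"ax":0,"ay":0,"az":-0.048},{"x":-0.04,"y":-0.2,"z":0,"ax":0,"ay":0,"az":-0.048},{"x":-0.04,"y":-0.2,"z":0,"ax":0,"ay":0,"az":-0.048},{"x":-0.04,"y":-0.2,"z":0,"ax":0,"ay":0,"az":-0.048},{"x":-0.04,"y":-0.2,"z":0,"ax":0,"ay":0,"az":-0.048},{"x":0,"y":0,"z":0,"ax":0,"ay":0,"az":-0.048}]'
python3 - <<'E'
from h import *
import pickle
c=cam('wrist'); pickle.dump(c,open('pics/w3.pkl','wb')); save('wrist','w3',size=(800,600))
E
```

```text
pocket [614.8 114.3] [46.4 50.3]
pocket [614.3  40.1] [45.6 48.2]
pocket [665.4 113.4] [47.4 47.4]
pocket [665.1  41.2] [46.5 47.2]
kit mid [639.9  77.2]
rim [565.1 174.5] [566.9 -22.3]
rib [482.9 394.4] [530.6 301. ] board corners [600.2 308.4] [493.7 248.3] [408.6 395.5]
case d [array([518.7,  51.1]), array([543.4,   6.7]), array([439. , -43.3]), array([418.6,  -3.2])]
case c [array([510.8, 152. ]), array([526.1, 104.7]), array([415. ,  72.6]), array([400.7, 117.5])]
clock: 2.6
position: [479.1, -197.0, 282.1]
ee_rot: [0.953, -0.302, -0.001, 0.0]
contact_force: [-0.1, 0.7, -0.9]
gripper_width: 85.6
grasp_force: 0.0
```

View pics/w3.png

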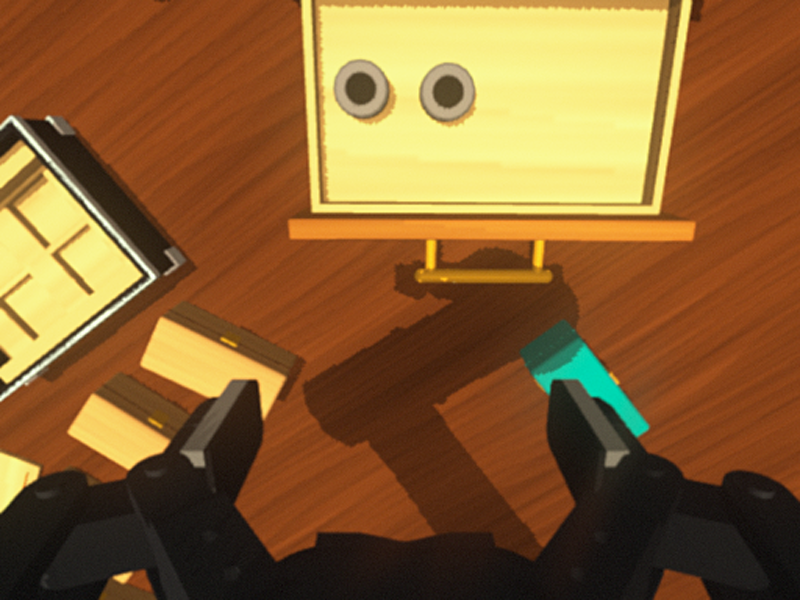

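```bash
cat > m3.py <<'E'
from h import *
import pickle
c=pickle.load(open('pics/w3.pkl','rb')); s=512/800
def a(u,v,z): return at(c,(u+.5)*s-.5,(v+.5)*s-.5,z)[:2]
pr=lambda n,*p: print(n,[x.round(1) for x in p])
pr('pucks',a(361,88,50),a(447,91,50)); pr('puck edges',a(334,88,50),a(388,88,50),a(420,91,50),a(475,91,50))
l,r=a(328,203,22),a(643,205,22); pr('floor front corners',l,r); print(np.linalg.norm(l-r))
pr('front top outer',a(290,240,74),a(694,241,74)); pr('inner top of front',a(291,221,74),a(696,221,74)); pr('bar',a(416,274,45),a(551,275,45))
pr('sides in z42',a(303,5,42),a(692,5,42))
d=(r-l)/np.linalg.norm(r-l); print('yaw front',np.degrees(np.arctan2(d[1],d[0]))+90)
pr('case d',*[a(u,v,46) for u,v in((165,318),(141,365),(288,385))]); pr('kit corner',a(158,276,55))
xu=np.array([.819,-.573]);yu=np.array([.573,.819]);o=np.array([583.5,-349])
for n,p in(('p1',a(361,88,50)),('p2',a(447,91,50)),('l',l),('r',r)): print(n,((p-o)@xu).round(1),((p-o)@yu).round(1))
t=o+xu*-125+yu*-45; print('pullstart',t)
from plan import plan; plan(*t,140,-35)
E
python3 m3.py
```

```text
pucks [array([ 585.1, -234.7]), array([ 548.5, -283.3])]
puck edges [array([ 596.1, -219.1]), array([ 574.1, -250.3]), array([ 559.5, -267.6]), array([ 537.1, -299.5])]
floor front corners [array([ 534. , -160.4]), array([ 385.1, -369.4])]
256.61342756651993
front top outer [array([ 529.9, -132.1]), array([ 360.4, -371.7])]
inner top of front [array([ 540.2, -141.4]), array([ 373.1, -379.2])]
bar [array([ 449.3, -187.9]), array([ 386.4, -275.8])]
sides in z42 [array([ 652.3, -233.8]), array([ 497.8, -455.3])]
yaw front -35.45450189690179
case d [array([537.7,   2.2]), array([518.3,  48.9]), array([431.6, -41.8])]
kit corner [array([566.7, -23.5])]
p1 -64.2 94.6
p2 -66.3 33.8
l -148.6 126.1
r -150.8 -130.4
pullstart [ 455.34 -314.23]
p [ 479.5 -195.6  282.1] yaw -35.2 rows 8 each [-0.0151 -0.0741 -0.0888] az 0.0003
```

```bash

python3 -m handwheel '[{"x":-0.015,"y":-0.074,"z":-0.089,"ax":0,"ay":0,"az":0},{"x":-0.015,"y":-0.074,"z":-0.089,"ax":0,"ay":0,"az":0},{"x":-0.015,"y":-0.074,"z":-0.089,"ax":0,"ay":0,"az":0},{"x":-0.015,"y":-0.074,"z":-0.089,"ax":0,"ay":0,"az":0},{"x":-0.015,"y":-0.074,"z":-0.089,"ax":0,"ay":0,"az":0},{"x":-0.015,"y":-0.074,"z":-0.089,"ax":0,"ay":0,"az":0},{"x":-0.015,"y":-0.074,"z":-0.089,"ax":0,"ay":0,"az":0},{"x":-0.015,"y":-0.074,"z":-0.089,"ax":0,"ay":0,"az":0}]' -1
python3 -m handwheel '[{"x":0,"y":0,"z":-0.08,"ax":0,"ay":0,"az":0},{"x":0,"y":0,"z":-0.08,"ax":0,"ay":0,"az":0},{"x":0,"y":0,"z":-0.08,"ax":0,"ay":0,"az":0},{"x":0,"y":0,"z":-0.08,"ax":0,"ay":0,"az":0},{"x":0,"y":0,"z":-0.08,"ax":0,"ay":0,"az":0},{"x":0,"y":0,"z":-0.06,"ax":0,"ay":0,"az":0},{"x":0,"y":0,"z":-0.04,"ax":0,"ay":0,"az":0},{"x":0,"y":0,"z":0,"ax":0,"ay":0,"az":0}]'
python3 -m handwheel '[{"x":-0.033,"y":0.023,"z":0,"ax":0,"ay":0,"az":0},{"x":-0.033,"y":0.023,"z":0,"ax":0,"ay":0,"az":0},{"x":-0.033,"y":0.023,"z":0,"ax":0,"ay":0,"az":0},{"x":-0.033,"y":0.023,"z":0,"ax":0,"ay":0,"az":0},{"x":-0.033,"y":0.023,"z":0,"ax":0,"ay":0,"az":0},{"x":-0.033,"y":0.023,"z":0,"ax":0,"ay":0,"az":0},{"x":-0.033,"y":0.023,"z":0,"ax":0,"ay":0,"az":0},{"x":0,"y":0,"z":0,"ax":0,"ay":0,"az":0}]'
```

```text
clock: 3.45
position: [456.6, -311.9, 139.3]
ee_rot: [0.955, -0.297, -0.0, -0.0]
contact_force: [-0.2, 0.4, -0.7]
gripper_width: -0.1
grasp_force: 0.0
clock: 4.25
position: [456.0, -311.6, 39.0]
ee_rot: [0.955, -0.298, -0.001, -0.0]
contact_force: [-1.0, -0.1, -0.0]
gripper_width: -0.6
grasp_force: 0.0
clock: 5.05
position: [408.3, -279.0, 39.9]
ee_rot: [0.955, -0.298, -0.001, -0.0]
contact_force: [-0.7, -0.2, 0.5]
gripper_width: -0.0
grasp_force: 0.0
```

```bash

python3 -m handwheel '[{"x":0.04,"y":-0.01,"z":0.1,"ax":0,"ay":0,"az":0},{"x":0,"y":0,"z":0.15,"ax":0,"ay":0,"az":0},{"x":0,"y":0.03,"z":0.1,"ax":-0.05,"ay":-0.07,"az":0},{"x":0,"y":0.03,"z":0,"ax":-0.05,"ay":-0.07,"az":0},{"x":0,"y":0.03,"z":0,"ax":-0.05,"ay":-0.07,"az":0},{"x":0,"y":0.03,"z":0,"ax":-0.05,"ay":-0.07,"az":0},{"x":0,"y":0.03,"z":0,"ax":-0.05,"ay":-0.07,"az":0},{"x":0,"y":0.03,"z":0,"ax":-0.05,"ay":-0.07,"az":0}]'
python3 - <<'E'
from h import *
import pickle
c=cam('wrist'); pickle.dump(c,open('pics/w4.pkl','wb')); save('wrist','w4',size=(800,600)); s=arm.read_state(); print(s['position'],s['joints'].round(2),s['ee_rot'])
E
```

```text
clock: 5.85
position: [417.2, -299.3, 159.8]
ee_rot: [0.923, -0.307, 0.2, 0.113]
contact_force: [1.0, -1.7, 1.0]
gripper_width: 0.1
grasp_force: 0.0
[ 418.10523047 -298.8271019   161.43247388] [-0.39  0.08 -0.98  1.19 -0.21  0.19] [ 0.92387553 -0.30446302  0.20205689  0.11370704]
```

View pics/w4.png

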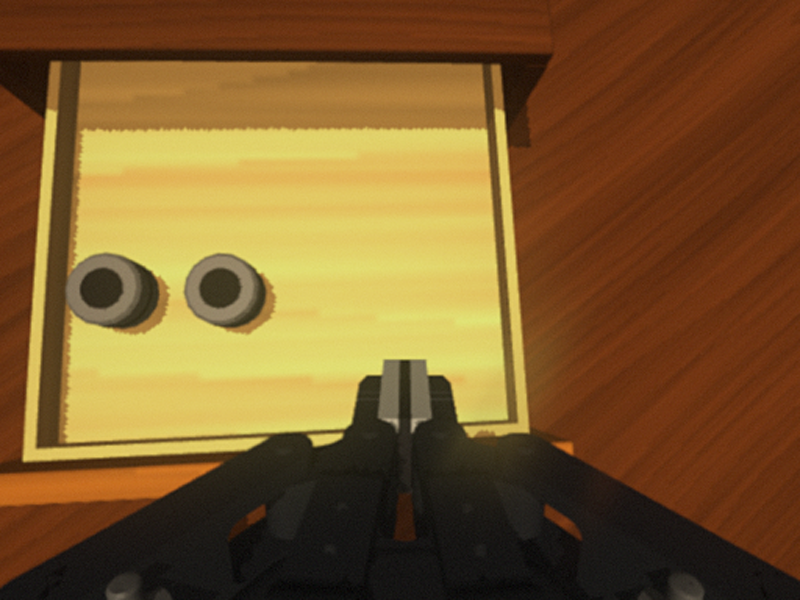

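```bash
cat > m4.py <<'E'
from h import *
import pickle
c=pickle.load(open('pics/w4.pkl','rb')); s=512/800
def a(u,v,z): return at(c,(u+.5)*s-.5,(v+.5)*s-.5,z)[:2]
xu=np.array([.815,-.580]);yu=np.array([.580,.815]);o=np.array([583.5,-349])
for n,p in(('p1',a(104,288,50)),('p2',a(221,288,50)),('l',a(62,443,22)),('r',a(510,420,22)),('deep22',a(280,62,22)),('deep50',a(280,62,50))): print(n,p.round(1),((p-o)@xu).round(1),((p-o)@yu).round(1))
E
python3 m4.py; python3 plan.py 523 -204 130 -35
```

```text
p1 [ 547.  -208.7] -111.1 93.2
p2 [ 510.1 -257.4] -113.0 32.0
l [ 498.9 -133.5] -193.9 126.6
r [ 349.5 -342.9] -194.2 -130.7
deep22 [ 618.  -368.2] 39.2 4.4
deep50 [ 600.5 -361.1] 20.8 -0.0
p [ 418.1 -298.8  161.4] yaw -35.2 rows 8 each [ 0.0656  0.0593 -0.0196] az 0.0002
```

```bash
cat > plan.py <<'E'
from h import *
import sys
def yaw(s=None):
    s=s or arm.read_state(); X=R.from_quat(s["ee_rot"]).as_matrix()[:,0]; return np.degrees(np.arctan2(X[1],X[0]))
def plan(x,y,z,yw=None,n=None,s=None):
    s=s or arm.read_state(); p=s["position"]; d=np.array([x,y,z])-p
    if yw is None: yw=yaw(s)
    w=(R.from_euler('z',yw,degrees=True)*R.from_euler('x',180,degrees=True)*R.from_quat(s["ee_rot"]).inv()).as_rotvec(degrees=True)
    m=int(n or max(np.ceil(np.linalg.norm(d)/45),np.ceil(np.linalg.norm(w)/8),1))
    print('p',p.round(1),'yaw',yaw(s).round(1),'j',s['joints'].round(2),'rows',m,'each',(d/200/m).round(4),'rot',(w/90/m).round(4))
if __name__=='__main__': plan(*[float(v) for v in sys.argv[1:]])
E
python3 plan.py 547 -209 130 55
```

```text
p [ 418.1 -298.8  161.4] yaw -35.2 j [-0.39  0.08 -0.98  1.19 -0.21  0.19] rows 12 each [ 0.0537  0.0374 -0.0131] rot [0.0009 0.0276 0.083 ]
```

```bash

python3 -m handwheel '[{"x":0.04,"y":0.028,"z":-0.01,"ax":0.001,"ay":0.021,"az":0.062},{"x":0.04,"y":0.028,"z":-0.01,"ax":0.001,"ay":0.021,"az":0.062},{"x":0.04,"y":0.028,"z":-0.01,"ax":0.001,"ay":0.021,"az":0.062},{"x":0.04,"y":0.028,"z":-0.01,"ax":0.001,"ay":0.021,"az":0.062},{"x":0.04,"y":0.028,"z":-0.01,"ax":0.001,"ay":0.021,"az":0.062},{"x":0.04,"y":0.028,"z":-0.01,"ax":0.001,"ay":0.021,"az":0.062},{"x":0.04,"y":0.028,"z":-0.01,"ax":0.001,"ay":0.021,"az":0.062},{"x":0.04,"y":0.028,"z":-0.01,"ax":0.001,"ay":0.021,"az":0.062}]' 1
python3 -m handwheel '[{"x":0.04,"y":0.028,"z":-0.01,"ax":0.001,"ay":0.021,"az":0.062},{"x":0.04,"y":0.028,"z":-0.01,"ax":0.001,"ay":0.021,"az":0.062},{"x":0.04,"y":0.028,"z":-0.01,"ax":0.001,"ay":0.021,"az":0.062},{"x":0.04,"y":0.028,"z":-0.01,"ax":0.001,"ay":0.021,"az":0.062},{"x":0.04,"y":0.028,"z":-0.01,"ax":0.001,"ay":0.021,"az":0.062},{"x":0.04,"y":0.028,"z":-0.01,"ax":0.001,"ay":0.021,"az":0.062},{"x":0.04,"y":0.028,"z":-0.01,"ax":0.001,"ay":0.021,"az":0.062},{"x":0.04,"y":0.028,"z":-0.01,"ax":0.001,"ay":0.021,"az":0.062}]'
python3 plan.py 547 -209 31 55 8
```

```text
clock: 6.7
position: [480.0, -257.0, 144.5]
ee_rot: [0.99, 0.067, 0.11, 0.061]
contact_force: [-0.3, -0.5, 0.6]
gripper_width: 85.4
grasp_force: 0.0
clock: 7.5
position: [543.9, -212.0, 128.4]
ee_rot: [0.896, 0.444, -0.001, -0.002]
contact_force: [0.9, -0.7, -0.1]
gripper_width: 85.7
grasp_force: 0.0
p [ 543.9 -212.   128.4] yaw 52.7 j [-0.1   0.41 -0.23 -0.   -0.93  2.59] rows 8 each [ 0.0019  0.0019 -0.0609] rot [-0.0001 -0.0003  0.0032]
```

```bash

python3 -m handwheel '[{"x":0,"y":0,"z":-0.08,"ax":0,"ay":0,"az":0},{"x":0,"y":0,"z":-0.08,"ax":0,"ay":0,"az":0},{"x":0,"y":0,"z":-0.08,"ax":0,"ay":0,"az":0},{"x":0,"y":0,"z":-0.08,"ax":0,"ay":0,"az":0},{"x":0,"y":0,"z":-0.08,"ax":0,"ay":0,"az":0},{"x":0,"y":0,"z":-0.06,"ax":0,"ay":0,"az":0},{"x":0,"y":0,"z":-0.03,"ax":0,"ay":0,"az":0},{"x":0,"y":0,"z":0,"ax":0,"ay":0,"az":0}]'
python3 -m handwheel '[{"x":0,"y":0,"z":0,"ax":0,"ay":0,"az":0},{"x":0,"y":0,"z":0,"ax":0,"ay":0,"az":0},{"x":0,"y":0,"z":0,"ax":0,"ay":0,"az":0},{"x":0,"y":0,"z":0,"ax":0,"ay":0,"az":0},{"x":0,"y":0,"z":0,"ax":0,"ay":0,"az":0},{"x":0,"y":0,"z":0,"ax":0,"ay":0,"az":0},{"x":0,"y":0,"z":0,"ax":0,"ay":0,"az":0},{"x":0,"y":0,"z":0,"ax":0,"ay":0,"az":0}]' -1
python3 -m handwheel '[{"x":0,"y":0,"z":0.06,"ax":0,"ay":0,"az":0},{"x":0,"y":0,"z":0.06,"ax":0,"ay":0,"az":0},{"x":0,"y":0,"z":0.06,"ax":0,"ay":0,"az":0},{"x":0,"y":0,"z":0.06,"ax":0,"ay":0,"az":0},{"x":0,"y":0,"z":0.06,"ax":0,"ay":0,"az":0},{"x":0,"y":0,"z":0.06,"ax":0,"ay":0,"az":0},{"x":0,"y":0,"z":0.06,"ax":0,"ay":0,"az":0},{"x":0,"y":0,"z":0.06,"ax":0,"ay":0,"az":0}]'
python3 plan.py 614.5 40.5 127 0
```

```text
clock: 8.3
position: [543.8, -213.3, 30.9]
ee_rot: [0.897, 0.442, -0.001, 0.0]
contact_force: [-0.3, -0.0, 0.0]
gripper_width: 85.3
grasp_force: 0.0
clock: 9.1
position: [545.5, -214.0, 33.5]
ee_rot: [0.897, 0.442, 0.001, 0.002]
contact_force: [-0.3, 0.6, 5.8]
gripper_width: 38.0
grasp_force: 60.4
clock: 9.9
position: [544.6, -213.8, 129.3]
ee_rot: [0.897, 0.442, -0.0, 0.002]
contact_force: [1.0, 0.2, -0.6]
gripper_width: 37.8
grasp_force: 61.2
p [ 544.6 -213.8  129.3] yaw 52.4 j [-0.1   0.41 -0.23  0.   -0.93  2.58] rows 7 each [ 0.0499  0.1816 -0.0017] rot [ 0.0003 -0.     -0.0832]
```

```bash

python3 -m handwheel '[{"x":0.041,"y":0.159,"z":0.01,"ax":0,"ay":0,"az":-0.073},{"x":0.041,"y":0.159,"z":0,"ax":0,"ay":0,"az":-0.073},{"x":0.041,"y":0.159,"z":0,"ax":0,"ay":0,"az":-0.073},{"x":0.041,"y":0.159,"z":0,"ax":0,"ay":0,"az":-0.073},{"x":0.041,"y":0.159,"z":0,"ax":0,"ay":0,"az":-0.073},{"x":0.041,"y":0.159,"z":-0.01,"ax":0,"ay":0,"az":-0.073},{"x":0.041,"y":0.159,"z":-0.05,"ax":0,"ay":0,"az":-0.073},{"x":0.041,"y":0.159,"z":-0.1,"ax":0,"ay":0,"az":-0.073}]'
python3 -m handwheel '[{"x":0,"y":0,"z":-0.06,"ax":0,"ay":0,"az":0},{"x":0,"y":0,"z":-0.05,"ax":0,"ay":0,"az":0},{"x":0,"y":0,"z":0,"ax":0,"ay":0,"az":0},{"x":0,"y":0,"z":0,"ax":0,"ay":0,"az":0},{"x":0,"y":0,"z":0,"ax":0,"ay":0,"az":0},{"x":0,"y":0,"z":0,"ax":0,"ay":0,"az":0},{"x":0,"y":0,"z":0,"ax":0,"ay":0,"az":0},{"x":0,"y":0,"z":0,"ax":0,"ay":0,"az":0}]'
python3 - <<'E'
from h import *
import pickle
c=cam('wrist'); pickle.dump(c,open('pics/w5.pkl','wb')); save('wrist','w5',size=(800,600))
E
python3 plan.py 609.5 40.5 17 0 8
```

```text
clock: 10.7
position: [611.9, 42.3, 100.2]
ee_rot: [1.0, -0.003, 0.001, 0.001]
contact_force: [0.6, -0.3, -0.4]
gripper_width: 37.8
grasp_force: 61.2
clock: 11.5
position: [610.4, 40.5, 76.7]
ee_rot: [1.0, -0.001, -0.001, 0.001]
contact_force: [1.1, -0.6, -0.1]
gripper_width: 38.0
grasp_force: 61.2
p [610.4  40.5  76.6] yaw -0.1 j [ 0.33  0.51 -0.22  0.   -0.85  1.24] rows 8 each [-0.0005 -0.     -0.0372] rot [ 0.0002 -0.0001  0.0002]
```

View pics/w5.png

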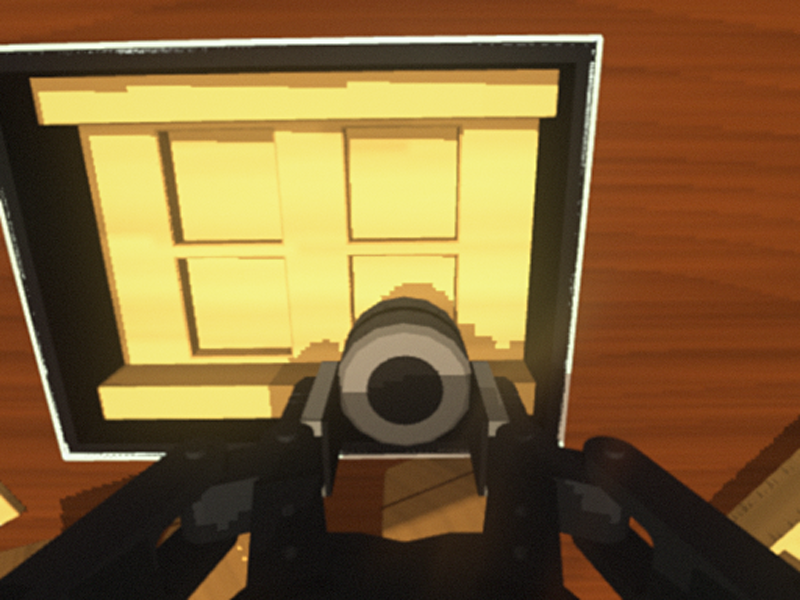

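```bash
cat > m5.py <<'E'
from h import *
import pickle
c=pickle.load(open('pics/w5.pkl','rb')); s=512/800
def a(u,v,z): return at(c,(u+.5)*s-.5,(v+.5)*s-.5,z)[:2]
print('puck',a(405,384,94.6).round(1),a(340,384,94.6).round(1),a(470,384,94.6).round(1))
G=np.array([a(346,128,15),a(458,128,15),a(461,240,15),a(349,241,15)]);print(G.round(1),G.mean(0),np.ptp(G,axis=0))
print('near pocket far edge',a(351,254,15),a(457,254,15)); F=np.array([a(161,132,15),a(275,130,15),a(281,240,15),a(175,242,15)]);print(F.mean(0))
print('L near',a(178,258,15),a(289,256,15),a(293,353,15),a(190,354,15))
E
python3 m5.py
```

```text
puck [620.4  40. ] [620.4  58.3] [620.3  21.7]
[[689.8  62.8]
 [689.7  18.8]
 [644.9  16.2]
 [644.6  63.3]] [667.24961229  40.25251077] [45.26115104 47.09268291]
near pocket far edge [638.95971755  62.60856213] [638.83775721  17.66615406]
[666.87227117 113.92669402]
L near [637.47396564 136.49795276] [638.17355836  88.98242355] [593.12091656  90.4797919 ] [592.68498019 137.38793085]
```

```bash

python3 -m handwheel '[{"x":-0.018,"y":0,"z":-0.05,"ax":0,"ay":0,"az":0},{"x":0,"y":0,"z":-0.05,"ax":0,"ay":0,"az":0},{"x":0,"y":0,"z":-0.05,"ax":0,"ay":0,"az":0},{"x":0,"y":0,"z":-0.04,"ax":0,"ay":0,"az":0},{"x":0,"y":0,"z":-0.04,"ax":0,"ay":0,"az":0},{"x":0,"y":0,"z":-0.03,"ax":0,"ay":0,"az":0},{"x":0,"y":0,"z":-0.02,"ax":0,"ay":0,"az":0},{"x":0,"y":0,"z":0,"ax":0,"ay":0,"az":0}]'

```

```text
clock: 12.35
position: [606.3, 40.5, 19.6]
ee_rot: [1.0, -0.001, -0.001, 0.001]
contact_force: [-1.0, -0.0, -0.7]
gripper_width: 37.6
grasp_force: 61.2
```

```bash

python3 -m handwheel '[{"x":0,"y":0,"z":0,"ax":0,"ay":0,"az":0},{"x":0,"y":0,"z":0,"ax":0,"ay":0,"az":0},{"x":0,"y":0,"z":0,"ax":0,"ay":0,"az":0},{"x":0,"y":0,"z":0.05,"ax":0,"ay":0,"az":0},{"x":0,"y":0,"z":0.1,"ax":0,"ay":0,"az":0},{"x":0,"y":0,"z":0.12,"ax":0,"ay":0,"az":0},{"x":0,"y":0,"z":0.14,"ax":0,"ay":0,"az":0},{"x":0,"y":0,"z":0.14,"ax":0,"ay":0,"az":0}]' 0.32
python3 - <<'E'
from h import *
import pickle
c=cam('wrist'); pickle.dump(c,open('pics/w6.pkl','wb')); im=arm.get_image('wrist'); np.save('pics/w6.npy',im)
h=cv2.cvtColor(im,cv2.COLOR_RGB2HSV); x,y=proj(c,[615.5,40,33]); print(x,y)
m=(h[...,1]<60).astype(np.uint8); n,l,st,ce=cv2.connectedComponentsWithStats(m)
for i in range(1,n):
    if st[i,4]>150: print(st[i],ce[i].round(1),at(c,*ce[i],33)[:2].round(1))
E
python3 plan.py 511 -257.5 130 55 16
```

```text
clock: 13.15
position: [606.6, 40.6, 132.3]
ee_rot: [1.0, -0.001, -0.0, 0.001]
contact_force: [0.5, 0.5, -0.9]
gripper_width: 56.3
grasp_force: 0.0
258.7103199682849 175.48712379025693
[   0   27   41   84 1543] [14.2 78. ] [690.2 219.1]
[  46   33  308  213 4145] [190.6  95. ] [677.2  90.1]
[   0  294  226   90 7952] [113.6 349.6] [440.2 181.3]
[ 379  313   58   55 1420] [407.6 335. ] [ 456.8 -102.1]
[424 349  73  35 544] [452.6 373.4] [ 407.6 -155.4]
p [609.8  41.  138. ] yaw -0.0 j [ 0.33  0.44 -0.16  0.01 -0.96  1.23] rows 16 each [-0.0309 -0.0933 -0.0025] rot [-0.0001  0.0004  0.0382]
```

```bash

python3 -m handwheel '[{"x":-0.031,"y":-0.093,"z":0,"ax":0,"ay":0,"az":0.038},{"x":-0.031,"y":-0.093,"z":0,"ax":0,"ay":0,"az":0.038},{"x":-0.031,"y":-0.093,"z":0,"ax":0,"ay":0,"az":0.038},{"x":-0.031,"y":-0.093,"z":0,"ax":0,"ay":0,"az":0.038},{"x":-0.031,"y":-0.093,"z":0,"ax":0,"ay":0,"az":0.038},{"x":-0.031,"y":-0.093,"z":0,"ax":0,"ay":0,"az":0.038},{"x":-0.031,"y":-0.093,"z":0,"ax":0,"ay":0,"az":0.038},{"x":-0.031,"y":-0.093,"z":0,"ax":0,"ay":0,"az":0.038}]' 1
python3 -m handwheel '[{"x":-0.031,"y":-0.093,"z":0,"ax":0,"ay":0,"az":0.038},{"x":-0.031,"y":-0.093,"z":0,"ax":0,"ay":0,"az":0.038},{"x":-0.031,"y":-0.093,"z":0,"ax":0,"ay":0,"az":0.038},{"x":-0.031,"y":-0.093,"z":0,"ax":0,"ay":0,"az":0.038},{"x":-0.031,"y":-0.093,"z":0,"ax":0,"ay":0,"az":0.038},{"x":-0.031,"y":-0.093,"z":-0.04,"ax":0,"ay":0,"az":0.038},{"x":-0.031,"y":-0.093,"z":-0.08,"ax":0,"ay":0,"az":0.038},{"x":-0.031,"y":-0.093,"z":-0.08,"ax":0,"ay":0,"az":0.038}]'
python3 - <<'E'
from h import *
import pickle
from plan import plan
im=np.load('pics/w6.npy'); c=pickle.load(open('pics/w6.pkl','rb'))
g=cv2.cvtColor(im,cv2.COLOR_RGB2GRAY); cr=cv2.resize(g[125:235,200:320],None,fx=4,fy=4,interpolation=cv2.INTER_CUBIC)
k=cv2.HoughCircles(cr,cv2.HOUGH_GRADIENT,1.5,40,param1=120,param2=40,minRadius=30,maxRadius=140)
for q in k[0][:5]: u,v=200+q[0]/4-.375,125+q[1]/4-.375; print(u,v,q[2]/4,at(c,u,v,33)[:2].round(1),at(c,u,v,43)[:2].round(1))
c=cam('wrist'); im=arm.get_image('wrist'); np.save('pics/w7.npy',im)
u0,v0=map(int,proj(c,[511,-257.5,50])); print('exp',u0,v0,im.shape)
g=cv2.cvtColor(im,cv2.COLOR_RGB2GRAY); b=(max(v0-80,0),max(u0-80,0)); cr=cv2.resize(g[b[0]:v0+80,b[1]:u0+80],None,fx=4,fy=4,interpolation=cv2.INTER_CUBIC)
k=cv2.HoughCircles(cr,cv2.HOUGH_GRADIENT,1.5,40,param1=120,param2=40,minRadius=60,maxRadius=280)
for q in k[0][:5]: u,v=b[1]+q[0]/4-.375,b[0]+q[1]/4-.375; print(u,v,q[2]/4,at(c,u,v,50)[:2].round(1))
plan(511,-257.5,31,55,8)
E
```

```text
clock: 14.0
position: [556.9, -108.9, 131.2]
ee_rot: [0.972, 0.237, 0.0, 0.002]
contact_force: [0.1, -0.5, -0.1]
gripper_width: 85.2
grasp_force: 0.0
clock: 14.8
position: [507.7, -257.8, 91.1]
ee_rot: [0.888, 0.46, 0.001, 0.002]
contact_force: [-0.2, -0.7, 0.6]
gripper_width: 85.4
grasp_force: 0.0
259.8125 173.1875 25.6875 [617.4  39.1] [620.1  39.2]
249.6875 175.8125 32.699997 [615.2  47.2] [618.1  46.9]
258.6875 163.0625 27.337502 [625.6  40. ] [628.  40.]
262.4375 184.4375 21.075 [608.  37.] [611.2  37.2]
247.8125 165.3125 29.400002 [623.8  48.6] [626.3  48.2]
exp 262 210 (384, 512, 3)
261.3125 198.4375 29.4375 [ 515.3 -250.5]
262.4375 211.1875 17.625 [ 511.  -257.8]
p [ 504.8 -259.    87.9] yaw 54.7 j [-0.19  0.43 -0.32  0.   -0.82  2.71] rows 8 each [ 0.0039  0.001  -0.0356] rot [ 0.0001 -0.0002  0.0005]
```

```bash

python3 -m handwheel '[{"x":0.016,"y":0.006,"z":-0.02,"ax":0,"ay":0,"az":0},{"x":0.016,"y":0.006,"z":-0.04,"ax":0,"ay":0,"az":0},{"x":0,"y":0,"z":-0.05,"ax":0,"ay":0,"az":0},{"x":0,"y":0,"z":-0.06,"ax":0,"ay":0,"az":0},{"x":0,"y":0,"z":-0.05,"ax":0,"ay":0,"az":0},{"x":0,"y":0,"z":-0.04,"ax":0,"ay":0,"az":0},{"x":0,"y":0,"z":-0.02,"ax":0,"ay":0,"az":0},{"x":0,"y":0,"z":0,"ax":0,"ay":0,"az":0}]'
python3 -m handwheel '[{"x":0,"y":0,"z":0,"ax":0,"ay":0,"az":0},{"x":0,"y":0,"z":0,"ax":0,"ay":0,"az":0},{"x":0,"y":0,"z":0,"ax":0,"ay":0,"az":0},{"x":0,"y":0,"z":0,"ax":0,"ay":0,"az":0},{"x":0,"y":0,"z":0,"ax":0,"ay":0,"az":0},{"x":0,"y":0,"z":0,"ax":0,"ay":0,"az":0},{"x":0,"y":0,"z":0,"ax":0,"ay":0,"az":0},{"x":0,"y":0,"z":0,"ax":0,"ay":0,"az":0}]' -1
python3 -m handwheel '[{"x":0,"y":0,"z":0.06,"ax":0,"ay":0,"az":0},{"x":0,"y":0,"z":0.06,"ax":0,"ay":0,"az":0},{"x":0,"y":0,"z":0.06,"ax":0,"ay":0,"az":0},{"x":0,"y":0,"z":0.06,"ax":0,"ay":0,"az":0},{"x":0,"y":0,"z":0.06,"ax":0,"ay":0,"az":0},{"x":0,"y":0,"z":0.06,"ax":0,"ay":0,"az":0},{"x":0,"y":0,"z":0.06,"ax":0,"ay":0,"az":0},{"x":0,"y":0,"z":0.06,"ax":0,"ay":0,"az":0}]'
python3 plan.py 663 113.5 127 0
```

```text
clock: 15.65
position: [513.4, -254.5, 33.5]
ee_rot: [0.889, 0.459, -0.001, 0.001]
contact_force: [0.2, -0.3, 0.5]
gripper_width: 85.4
grasp_force: 0.0
clock: 16.45
position: [514.6, -254.8, 35.2]
ee_rot: [0.889, 0.459, 0.0, 0.002]
contact_force: [-0.4, 0.3, 5.7]
gripper_width: 37.3
grasp_force: 60.6
clock: 17.25
position: [513.8, -254.6, 131.3]
ee_rot: [0.889, 0.459, -0.0, 0.002]
contact_force: [0.2, 0.2, -1.3]
gripper_width: 37.2
grasp_force: 60.3
p [ 513.8 -254.6  131.3] yaw 54.6 j [-0.18  0.39 -0.26  0.   -0.92  2.7 ] rows 9 each [ 0.0829  0.2045 -0.0024] rot [ 0.0002 -0.     -0.0674]
```

```bash

python3 -m handwheel '[{"x":0.049,"y":0.115,"z":0,"ax":0,"ay":0,"az":-0.038},{"x":0.049,"y":0.115,"z":0,"ax":0,"ay":0,"az":-0.038},{"x":0.049,"y":0.115,"z":0,"ax":0,"ay":0,"az":-0.038},{"x":0.049,"y":0.115,"z":0,"ax":0,"ay":0,"az":-0.038},{"x":0.049,"y":0.115,"z":0,"ax":0,"ay":0,"az":-0.038},{"x":0.049,"y":0.115,"z":0,"ax":0,"ay":0,"az":-0.038},{"x":0.049,"y":0.115,"z":0,"ax":0,"ay":0,"az":-0.038},{"x":0.049,"y":0.115,"z":0,"ax":0,"ay":0,"az":-0.038}]'
python3 -m handwheel '[{"x":0.049,"y":0.115,"z":0,"ax":0,"ay":0,"az":-0.038},{"x":0.049,"y":0.115,"z":0,"ax":0,"ay":0,"az":-0.038},{"x":0.049,"y":0.115,"z":0,"ax":0,"ay":0,"az":-0.038},{"x":0.049,"y":0.115,"z":0,"ax":0,"ay":0,"az":-0.038},{"x":0.049,"y":0.115,"z":0,"ax":0,"ay":0,"az":-0.038},{"x":0.049,"y":0.115,"z":-0.04,"ax":0,"ay":0,"az":-0.038},{"x":0.049,"y":0.115,"z":-0.08,"ax":0,"ay":0,"az":-0.038},{"x":0.049,"y":0.115,"z":-0.08,"ax":0,"ay":0,"az":-0.038}]'
python3 -m handwheel '[{"x":0,"y":0,"z":-0.06,"ax":0,"ay":0,"az":0},{"x":0,"y":0,"z":0,"ax":0,"ay":0,"az":0},{"x":0,"y":0,"z":0,"ax":0,"ay":0,"az":0},{"x":0,"y":0,"z":0,"ax":0,"ay":0,"az":0},{"x":0,"y":0,"z":0,"ax":0,"ay":0,"az":0},{"x":0,"y":0,"z":0,"ax":0,"ay":0,"az":0},{"x":0,"y":0,"z":0,"ax":0,"ay":0,"az":0},{"x":0,"y":0,"z":0,"ax":0,"ay":0,"az":0}]'
python3 - <<'E'
from h import *
import pickle
c=cam('wrist'); pickle.dump(c,open('pics/w8.pkl','wb')); im=arm.get_image('wrist'); np.save('pics/w8.npy',im)
cv2.imwrite('pics/w8.png',cv2.cvtColor(cv2.resize(im[150:384,60:420],(800,520),interpolation=cv2.INTER_CUBIC),cv2.COLOR_RGB2BGR))
E
python3 plan.py 669 113.5 21 0 8
```

```text
clock: 18.05
position: [592.5, -69.6, 130.8]
ee_rot: [0.972, 0.234, -0.001, 0.001]
contact_force: [0.4, -0.9, -0.5]
gripper_width: 37.3
grasp_force: 60.3
clock: 18.85
position: [671.1, 114.5, 90.6]
ee_rot: [1.0, -0.002, -0.001, 0.001]
contact_force: [-0.2, 0.5, -0.4]
gripper_width: 37.5
grasp_force: 60.3
clock: 19.65
position: [670.7, 113.3, 78.6]
ee_rot: [1.0, -0.001, -0.001, 0.001]
contact_force: [0.2, 0.1, -0.5]
gripper_width: 37.3
grasp_force: 60.3
p [670.6 113.4  78.4] yaw -0.1 j [ 0.41  0.61 -0.03  0.   -0.94  1.16] rows 8 each [-0.001   0.0001 -0.0359] rot [ 0.0002 -0.0001  0.0002]
```

View pics/w8.png

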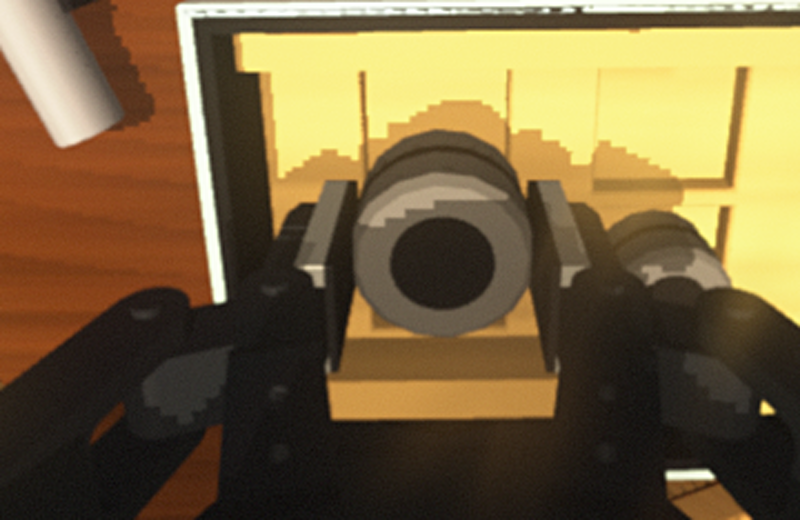

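```bash
python3 - <<'E'
from h import *
import pickle
c=pickle.load(open('pics/w8.pkl','rb')); f=lambda u,v:(60+(u+.5)*.45-.5,150+(v+.5)*.45-.5)
for z in(95,91): print(z,at(c,*f(443,255),z)[:2].round(1),at(c,*f(355,255),z)[:2].round(1),at(c,*f(531,255),z)[:2].round(1))
print('pocket side lines z15',at(c,*f(364,180),15)[:2].round(1),at(c,*f(510,120),15)[:2].round(1))
for p in((655,212),(606,250),(725,285)): print('puck1 far',[at(c,*f(*p),z)[:2].round(1).tolist() for z in(15,33,43)])
x=[615.5,40]
for z in (33,43): print([ (proj(c,[x[0]+19*np.cos(t),x[1]+19*np.sin(t),z])-[60,150])/.45 for t in(0,np.pi/4)])
E
```

```text
95 [670.3 112.8] [670.3 130.8] [670.2  94.8]
91 [667.8 112.8] [667.9 131.4] [667.7  94.2]
pocket side lines z15 [648.6 138.1] [669.1  91.5]
puck1 far [[636.6, 43.0], [646.4, 49.1], [651.8, 52.5]]
puck1 far [[622.5, 58.1], [633.5, 62.9], [639.6, 65.6]]
puck1 far [[608.6, 16.3], [620.8, 24.8], [627.6, 29.5]]
[array([680.49862085, 246.05247392]), array([635.11995394, 262.21301443])]
[array([691.61394164, 264.17258275]), array([644.07269889, 280.94101268])]
```

```bash

python3 -m handwheel '[{"x":-0.014,"y":0.006,"z":-0.05,"ax":0,"ay":0,"az":0},{"x":0,"y":0,"z":-0.05,"ax":0,"ay":0,"az":0},{"x":0,"y":0,"z":-0.05,"ax":0,"ay":0,"az":0},{"x":0,"y":0,"z":-0.04,"ax":0,"ay":0,"az":0},{"x":0,"y":0,"z":-0.04,"ax":0,"ay":0,"az":0},{"x":0,"y":0,"z":-0.03,"ax":0,"ay":0,"az":0},{"x":0,"y":0,"z":-0.02,"ax":0,"ay":0,"az":0},{"x":0,"y":0,"z":0,"ax":0,"ay":0,"az":0}]'
python3 -m handwheel '[{"x":0,"y":0,"z":0,"ax":0,"ay":0,"az":0},{"x":0,"y":0,"z":0,"ax":0,"ay":0,"az":0},{"x":0,"y":0,"z":0,"ax":0,"ay":0,"az":0},{"x":0,"y":0,"z":0.05,"ax":0,"ay":0,"az":0},{"x":0,"y":0,"z":0.1,"ax":0,"ay":0,"az":0},{"x":0,"y":0,"z":0.12,"ax":0,"ay":0,"az":0},{"x":0,"y":0,"z":0.14,"ax":0,"ay":0,"az":0},{"x":0,"y":0,"z":0.14,"ax":0,"ay":0,"az":0}]' 0.32
python3 plan.py 507 348 150 -27
```

```text
clock: 20.5
position: [667.5, 114.5, 21.5]
ee_rot: [1.0, -0.001, -0.001, 0.002]
contact_force: [0.2, 0.3, -0.6]
gripper_width: 37.3
grasp_force: 60.3
clock: 21.3
position: [667.9, 114.6, 134.4]
ee_rot: [1.0, -0.001, -0.0, 0.001]
contact_force: [0.9, -0.4, -0.0]
gripper_width: 56.3
grasp_force: 0.0
p [667.9 114.6 134.4] yaw -0.1 j [ 0.41  0.55  0.02  0.   -1.05  1.16] rows 7 each [-0.1149  0.1667  0.0112] rot [ 0.0002 -0.0001 -0.0427]
```

```bash
python3 plan.py 472 411 230 -61 16
python3 -m handwheel '[{"x":-0.06,"y":0.09,"z":0.05,"ax":0,"ay":0,"az":-0.042},{"x":-0.06,"y":0.09,"z":0.05,"ax":0,"ay":0,"az":-0.042},{"x":-0.06,"y":0.09,"z":0.05,"ax":0,"ay":0,"az":-0.042},{"x":-0.06,"y":0.09,"z":0.05,"ax":0,"ay":0,"az":-0.042},{"x":-0.06,"y":0.09,"z":0.05,"ax":0,"ay":0,"az":-0.042},{"x":-0.06,"y":0.09,"z":0.05,"ax":0,"ay":0,"az":-0.042},{"x":-0.06,"y":0.09,"z":0.05,"ax":0,"ay":0,"az":-0.042},{"x":-0.06,"y":0.09,"z":0.05,"ax":0,"ay":0,"az":-0.042}]'
python3 -m handwheel '[{"x":-0.06,"y":0.09,"z":0.01,"ax":0,"ay":0,"az":-0.042},{"x":-0.06,"y":0.09,"z":0.01,"ax":0,"ay":0,"az":-0.042},{"x":-0.06,"y":0.09,"z":0.01,"ax":0,"ay":0,"az":-0.042},{"x":-0.06,"y":0.09,"z":0,"ax":0,"ay":0,"az":-0.042},{"x":-0.06,"y":0.09,"z":0,"ax":0,"ay":0,"az":-0.042},{"x":-0.06,"y":0.09,"z":0,"ax":0,"ay":0,"az":-0.042},{"x":-0.06,"y":0.09,"z":0,"ax":0,"ay":0,"az":-0.042},{"x":-0.06,"y":0.09,"z":0,"ax":0,"ay":0,"az":-0.042}]'
cat > m9.py <<'E'
from h import *
import pickle
c=cam('wrist'); pickle.dump(c,open('pics/w9.pkl','wb')); im=save('wrist','w9',size=(800,600)); im=np.load('pics/w9.npy')
h=cv2.cvtColor(im,cv2.COLOR_RGB2HSV); print('exp',proj(c,[506,350,26]))
m=((h[...,2]>200)&(h[...,1]<165)&(h[...,0]<32)).astype(np.uint8); n,l,st,ce=cv2.connectedComponentsWithStats(m)
for i in range(1,n):
    if st[i,4]>1500:
        cn=cv2.findContours((l==i).astype(np.uint8),0,2)[0]; cn=max(cn,key=len).reshape(-1,2)
        for z in((6,46) if st[i,4]<40000 else()):
            r=cv2.minAreaRect(np.array([at(c,u,v,z)[:2] for u,v in cn],np.float32)); print(st[i],z,np.round(r[0],1),np.round(r[1],1),round(r[2],1))
E
python3 m9.py; python3 plan.py 506 350 100 -61 8
```

```text
p [667.9 114.6 134.4] yaw -0.1 j [ 0.41  0.55  0.02  0.   -1.05  1.16] rows 16 each [-0.0612  0.0926  0.0299] rot [ 0.0001 -0.0001 -0.0423]
clock: 22.1
position: [571.3, 259.3, 213.9]
ee_rot: [0.965, -0.263, -0.001, 0.0]
contact_force: [-0.2, -0.2, 0.5]
gripper_width: 56.7
grasp_force: 0.0
clock: 22.9
position: [475.3, 403.3, 219.5]
ee_rot: [0.863, -0.506, -0.001, -0.0]
contact_force: [0.1, 0.5, 0.3]
gripper_width: 56.0
grasp_force: 0.0
exp [257.45972697 101.42178418]
[ 340    0  132   78 6937] 6 [403.5 218.9] [127.3  55.8] 17.8
[ 340    0  132   78 6937] 46 [415.8 232.1] [113.   49.5] 17.8
[  196    18   121   163 16642] 6 [504.2 353.8] [124.2 172. ] 29.7
[  196    18   121   163 16642] 46 [505.2 351.7] [110.2 152.7] 29.7
[ 369  136  104   52 3047] 6 [310.4 319.9] [122.   55.7] 26.2
[ 369  136  104   52 3047] 46 [333.2 321.7] [108.3  49.4] 26.2
p [474.  405.7 219.4] yaw -60.7 j [ 0.97  0.39 -0.01 -0.   -1.17 -0.45] rows 8 each [ 0.02   -0.0348 -0.0746] rot [-0.0002 -0.0002 -0.0004]
```

View pics/w9.png

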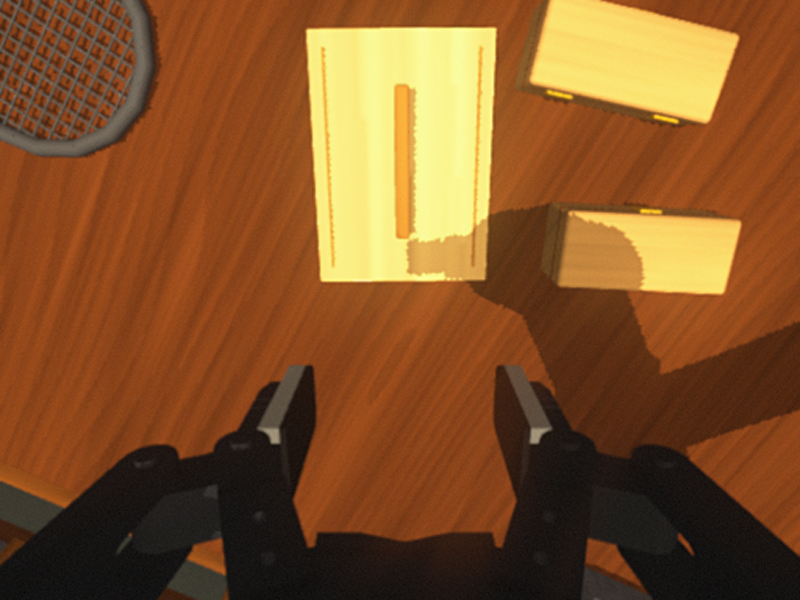

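```bash

python3 -m handwheel '[{"x":0.019,"y":-0.033,"z":-0.095,"ax":0,"ay":0,"az":0.001},{"x":0.019,"y":-0.033,"z":-0.095,"ax":0,"ay":0,"az":0.001},{"x":0.019,"y":-0.033,"z":-0.095,"ax":0,"ay":0,"az":0.001},{"x":0.019,"y":-0.033,"z":-0.095,"ax":0,"ay":0,"az":0.001},{"x":0.019,"y":-0.033,"z":-0.095,"ax":0,"ay":0,"az":0.001},{"x":0.019,"y":-0.033,"z":-0.095,"ax":0,"ay":0,"az":0},{"x":0.019,"y":-0.033,"z":-0.095,"ax":0,"ay":0,"az":0},{"x":0.019,"y":-0.033,"z":-0.095,"ax":0,"ay":0,"az":0}]' 0.2
python3 plan.py 504.7 352.5 11 -60.3 8
```

```text
clock: 23.75
position: [506.7, 349.7, 66.7]
ee_rot: [0.865, -0.501, -0.001, -0.0]
contact_force: [-0.1, -0.5, 0.5]
gripper_width: 51.4
grasp_force: 0.0
p [506.7 349.7  66.7] yaw -60.1 j [ 0.87  0.53 -0.21 -0.   -0.83 -0.34] rows 8 each [-0.0013  0.0017 -0.0348] rot [-0.0001 -0.0002 -0.0002]
```

```bash

python3 -m handwheel '[{"x":-0.005,"y":0.007,"z":-0.05,"ax":0,"ay":0,"az":0},{"x":-0.005,"y":0.007,"z":-0.05,"ax":0,"ay":0,"az":0},{"x":0,"y":0,"z":-0.05,"ax":0,"ay":0,"az":0},{"x":0,"y":0,"z":-0.05,"ax":0,"ay":0,"az":0},{"x":0,"y":0,"z":-0.04,"ax":0,"ay":0,"az":0},{"x":0,"y":0,"z":-0.025,"ax":0,"ay":0,"az":0},{"x":0,"y":0,"z":-0.01,"ax":0,"ay":0,"az":0},{"x":0,"y":0,"z":0,"ax":0,"ay":0,"az":0}]'
python3 -m handwheel '[{"x":0,"y":0,"z":0,"ax":0,"ay":0,"az":0},{"x":0,"y":0,"z":0,"ax":0,"ay":0,"az":0},{"x":0,"y":0,"z":0,"ax":0,"ay":0,"az":0},{"x":0,"y":0,"z":0,"ax":0,"ay":0,"az":0},{"x":0,"y":0,"z":0,"ax":0,"ay":0,"az":0},{"x":0,"y":0,"z":0,"ax":0,"ay":0,"az":0},{"x":0,"y":0,"z":0,"ax":0,"ay":0,"az":0},{"x":0,"y":0,"z":0,"ax":0,"ay":0,"az":0}]' -1
python3 -m handwheel '[{"x":0,"y":0,"z":0.02,"ax":0,"ay":0,"az":0},{"x":0,"y":0,"z":0.05,"ax":0,"ay":0,"az":0},{"x":0,"y":0,"z":0.07,"ax":0,"ay":0,"az":0},{"x":0,"y":0,"z":0.09,"ax":0,"ay":0,"az":0},{"x":0,"y":0,"z":0.09,"ax":0,"ay":0,"az":0},{"x":0,"y":0,"z":0.09,"ax":0,"ay":0,"az":0},{"x":0,"y":0,"z":0.08,"ax":0,"ay":0,"az":0},{"x":0,"y":0,"z":0.04,"ax":0,"ay":0,"az":0}]'
python3 plan.py 641 77 120 -89.5 16
```

```text
clock: 24.55
position: [504.2, 352.7, 11.1]
ee_rot: [0.865, -0.501, -0.001, 0.001]
contact_force: [0.8, -0.4, 0.3]
gripper_width: 51.2
grasp_force: 0.0
clock: 25.35
position: [504.5, 352.9, 11.9]
ee_rot: [0.865, -0.501, -0.001, 0.0]
contact_force: [-1.2, -0.1, 5.9]
gripper_width: 8.1
grasp_force: 61.9
clock: 26.15
position: [504.9, 353.2, 119.8]
ee_rot: [0.865, -0.501, -0.001, -0.001]
contact_force: [0.0, 0.6, -1.8]
gripper_width: 7.9
grasp_force: 61.0
p [504.9 353.2 119.8] yaw -60.1 j [ 0.87  0.47 -0.16 -0.   -0.94 -0.35] rows 16 each [ 0.0425 -0.0863  0.    ] rot [-0.0001  0.     -0.0204]
```

```bash

python3 -m handwheel '[{"x":0.0425,"y":-0.086,"z":0,"ax":0,"ay":0,"az":-0.0205},{"x":0.0425,"y":-0.086,"z":0,"ax":0,"ay":0,"az":-0.0205},{"x":0.0425,"y":-0.086,"z":0,"ax":0,"ay":0,"az":-0.0205},{"x":0.0425,"y":-0.086,"z":0,"ax":0,"ay":0,"az":-0.0205},{"x":0.0425,"y":-0.086,"z":0,"ax":0,"ay":0,"az":-0.0205},{"x":0.0425,"y":-0.086,"z":0,"ax":0,"ay":0,"az":-0.0205},{"x":0.0425,"y":-0.086,"z":0,"ax":0,"ay":0,"az":-0.0205},{"x":0.0425,"y":-0.086,"z":0,"ax":0,"ay":0,"az":-0.0205}]'
python3 -m handwheel '[{"x":0.0425,"y":-0.086,"z":0,"ax":0,"ay":0,"az":-0.0205},{"x":0.0425,"y":-0.086,"z":0,"ax":0,"ay":0,"az":-0.0205},{"x":0.0425,"y":-0.086,"z":0,"ax":0,"ay":0,"az":-0.0205},{"x":0.0425,"y":-0.086,"z":0,"ax":0,"ay":0,"az":-0.0205},{"x":0.0425,"y":-0.086,"z":0,"ax":0,"ay":0,"az":-0.0205},{"x":0.0425,"y":-0.086,"z":0,"ax":0,"ay":0,"az":-0.0205},{"x":0.0425,"y":-0.086,"z":0,"ax":0,"ay":0,"az":-0.0205},{"x":0.0425,"y":-0.086,"z":0,"ax":0,"ay":0,"az":-0.0205}]'
python3 -m handwheel '[{"x":0,"y":0,"z":-0.04,"ax":0,"ay":0,"az":0},{"x":0,"y":0,"z":-0.04,"ax":0,"ay":0,"az":0},{"x":0,"y":0,"z":-0.04,"ax":0,"ay":0,"az":0},{"x":0,"y":0,"z":-0.03,"ax":0,"ay":0,"az":0},{"x":0,"y":0,"z":-0.02,"ax":0,"ay":0,"az":0},{"x":0,"y":0,"z":0,"ax":0,"ay":0,"az":0},{"x":0,"y":0,"z":0,"ax":0,"ay":0,"az":0},{"x":0,"y":0,"z":0,"ax":0,"ay":0,"az":0}]'
python3 - <<'E'
from h import *
import pickle
c=cam('wrist'); pickle.dump(c,open('pics/w10.pkl','wb')); save('wrist','w10',size=(800,600))
E
python3 plan.py 640.7 77 72 -89.7 8
```

```text
clock: 26.95
position: [572.0, 213.1, 116.5]
ee_rot: [0.793, -0.609, -0.002, 0.001]
contact_force: [-0.3, -0.4, -2.2]
gripper_width: 8.6
grasp_force: 60.9
clock: 27.75
position: [639.8, 75.6, 116.4]
ee_rot: [0.708, -0.706, -0.002, 0.001]
contact_force: [0.7, -0.8, -2.5]
gripper_width: 8.2
grasp_force: 60.9
clock: 28.55
position: [640.5, 77.7, 83.7]
ee_rot: [0.709, -0.705, -0.001, -0.0]
contact_force: [0.5, -0.8, -2.0]
gripper_width: 8.5
grasp_force: 61.0
p [640.5  77.6  83.8] yaw -89.7 j [ 0.37  0.55 -0.12 -0.   -0.9  -0.36] rows 8 each [ 0.0001 -0.0004 -0.0073] rot [-0.0002 -0.0001 -0.0001]
```

View pics/w10.png

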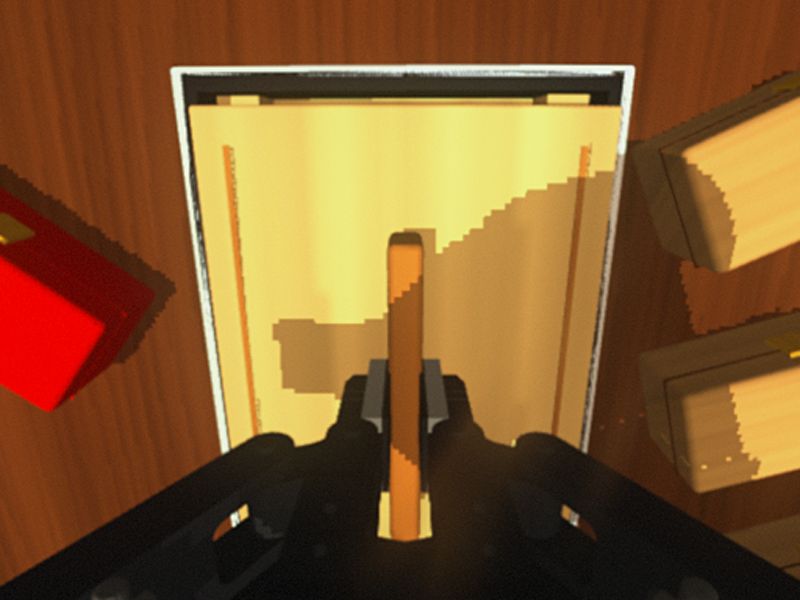

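```bash
python3 - <<'E'
from h import *
import pickle
c=pickle.load(open('pics/w10.pkl','rb')); s=.64
a=lambda u,v,z: at(c,(u+.5)*s-.5,(v+.5)*s-.5,z)[:2].round(1)
print('board',a(189,106,78),a(622,106,78),a(611,330,78))
print('rim outer',a(172,68,55),a(634,68,55),a(212,385,55),a(593,385,55)); print('inner far',a(184,77,55),a(623,77,55))
E
```

```text
board [701.9  -7.1] [579.4  -7.9] [573.6  60.4]
rim outer [715.5 -19.7] [567.4 -20.7] [715.1  93.5] [567.   92.8]
inner far [711.9 -17.1] [570.6 -18. ]
```

```bash

python3 -m handwheel '[{"x":0.003,"y":-0.007,"z":-0.01,"ax":0,"ay":0,"az":0},{"x":0,"y":0,"z":-0.03,"ax":0,"ay":0,"az":0},{"x":0,"y":0,"z":-0.03,"ax":0,"ay":0,"az":0},{"x":0,"y":0,"z":-0.03,"ax":0,"ay":0,"az":0},{"x":0,"y":0,"z":-0.03,"ax":0,"ay":0,"az":0},{"x":0,"y":0,"z":-0.02,"ax":0,"ay":0,"az":0},{"x":0,"y":0,"z":-0.015,"ax":0,"ay":0,"az":0},{"x":0,"y":0,"z":0,"ax":0,"ay":0,"az":0}]'
python3 -m handwheel '[{"x":0,"y":0,"z":-0.003,"ax":0,"ay":0,"az":0},{"x":0,"y":0,"z":-0.003,"ax":0,"ay":0,"az":0},{"x":0,"y":0,"z":0,"ax":0,"ay":0,"az":0},{"x":0,"y":0,"z":0,"ax":0,"ay":0,"az":0},{"x":0,"y":0,"z":0,"ax":0,"ay":0,"az":0},{"x":0,"y":0,"z":0,"ax":0,"ay":0,"az":0},{"x":0,"y":0,"z":0,"ax":0,"ay":0,"az":0},{"x":0,"y":0,"z":0,"ax":0,"ay":0,"az":0}]'
```

```text
clock: 29.4
position: [640.5, 75.9, 49.6]
ee_rot: [0.709, -0.705, -0.002, 0.001]
contact_force: [-0.4, -0.5, -1.7]
gripper_width: 8.4
grasp_force: 61.0
clock: 30.2
position: [640.9, 76.0, 49.1]
ee_rot: [0.709, -0.705, -0.002, 0.0]
contact_force: [0.2, 0.7, -2.1]
gripper_width: 8.1
grasp_force: 61.0
```

```bash

python3 -m handwheel '[{"x":0,"y":0,"z":0,"ax":0,"ay":0,"az":0},{"x":0,"y":0,"z":0,"ax":0,"ay":0,"az":0},{"x":0,"y":0,"z":0,"ax":0,"ay":0,"az":0},{"x":0,"y":0,"z":0,"ax":0,"ay":0,"az":0},{"x":0,"y":0,"z":0.05,"ax":0,"ay":0,"az":0},{"x":0,"y":0,"z":0.1,"ax":0,"ay":0,"az":0},{"x":0,"y":0,"z":0.15,"ax":0,"ay":0,"az":0},{"x":0,"y":0,"z":0.15,"ax":0,"ay":0,"az":0}]' -0.3
python3 plan.py 400 95 230 16.5 16
```

```text
clock: 31.0
position: [640.8, 75.9, 140.6]
ee_rot: [0.709, -0.705, -0.001, 0.0]
contact_force: [0.8, 0.3, -0.3]
gripper_width: 29.8
grasp_force: 0.0
p [640.8  75.9 140.6] yaw -89.7 j [ 0.37  0.49 -0.06 -0.   -1.02 -0.36] rows 16 each [-0.0752  0.006   0.0279] rot [ 0.0001 -0.0001  0.0737]
```

```bash

python3 -m handwheel '[{"x":-0.075,"y":0.006,"z":0.028,"ax":0,"ay":0,"az":0.074},{"x":-0.075,"y":0.006,"z":0.028,"ax":0,"ay":0,"az":0.074},{"x":-0.075,"y":0.006,"z":0.028,"ax":0,"ay":0,"az":0.074},{"x":-0.075,"y":0.006,"z":0.028,"ax":0,"ay":0,"az":0.074},{"x":-0.075,"y":0.006,"z":0.028,"ax":0,"ay":0,"az":0.074},{"x":-0.075,"y":0.006,"z":0.028,"ax":0,"ay":0,"az":0.074},{"x":-0.075,"y":0.006,"z":0.028,"ax":0,"ay":0,"az":0.074},{"x":-0.075,"y":0.006,"z":0.028,"ax":0,"ay":0,"az":0.074}]' 1
python3 -m handwheel '[{"x":-0.075,"y":0.006,"z":0.028,"ax":0,"ay":0,"az":0.074},{"x":-0.075,"y":0.006,"z":0.028,"ax":0,"ay":0,"az":0.074},{"x":-0.075,"y":0.006,"z":0.028,"ax":0,"ay":0,"az":0.074},{"x":-0.075,"y":0.006,"z":0.028,"ax":0,"ay":0,"az":0.074},{"x":-0.075,"y":0.006,"z":0.028,"ax":0,"ay":0,"az":0.074},{"x":-0.075,"y":0.006,"z":0.028,"ax":0,"ay":0,"az":0.074},{"x":-0.075,"y":0.006,"z":0.028,"ax":0,"ay":0,"az":0.074},{"x":-0.075,"y":0.006,"z":0.028,"ax":0,"ay":0,"az":0.074}]'
cat > look.py <<'E'
from h import *
import pickle,sys
def rects(n,f=None):
    c=cam(n); im=arm.get_image(n)
    if f: np.save(f'pics/{f}.npy',im); pickle.dump(c,open(f'pics/{f}.pkl','wb'))
    h=cv2.cvtColor(im,cv2.COLOR_RGB2HSV); out=[]
    for V in ((165,150) if n=='top' else (200,120)):
        m=((h[...,2]>V)&(h[...,1]<(165 if V>=150 else 200))&(h[...,0]<32)).astype(np.uint8); k,l,st,ce=cv2.connectedComponentsWithStats(m)
        for i in range(1,k):
            if st[i,4]<150: continue
            cn=max(cv2.findContours((l==i).astype(np.uint8),0,2)[0],key=len).reshape(-1,2)
            P=np.array([at(c,u,v,46)[:2] for u,v in cn],np.float32)
            r=cv2.minAreaRect(P); a,b=r[1]; t=r[2]
            if a<b: a,b=b,a; t+=90
            if 60<a<200 and 25<b<150 : print(n,V,st[i],np.round(r[0],1),round(a,1),round(b,1),'ang',round((t+90)%180-90,1))
for n in sys.argv[1:]: rects(n.split(':')[0],n.split(':')[1] if ':' in n else None)
E
python3 look.py top:t1 wrist:w11; python3 plan.py 463 112.5 70 16.5 8
```

```text
clock: 31.8
position: [520.4, 85.7, 185.1]
ee_rot: [0.951, -0.31, -0.001, 0.001]
contact_force: [-0.1, 0.6, 0.5]
gripper_width: 85.7
grasp_force: 0.0
clock: 32.6
position: [400.3, 95.2, 229.8]
ee_rot: [0.989, 0.149, 0.0, 0.001]
contact_force: [-0.8, 0.9, -0.8]
gripper_width: 85.5
grasp_force: 0.0
top 165 [283  99  28  29 355] [ 785.6 -165.7] 91.5 84.8 ang -5.7
top 165 [ 187  136   60   42 2314] [639.8  79. ] 179.7 128.4 ang -88.8
top 165 [224 189  32  41 694] [480.3   5. ] 117.2 55.2 ang 25.9
top 165 [190 194  24  25 228] [495.3 106.4] 90.6 45.1 ang 50.9
top 165 [294 225  33  30 183] [ 394.3 -210.8] 109.3 38.7 ang 54.9
top 165 [143 234  40  36 596] [342.2 231.4] 109.4 70.4 ang -42.1
top 165 [206 332  65  44 793] [55.4  7.4] 192.0 114.9 ang -81.6
top 165 [484 335  17  33 233] [  46.8 -788.6] 105.8 42.0 ang -18.0
top 165 [488 336  24  48 757] [  11.5 -836.3] 152.3 86.0 ang -5.2
top 165 [441 351  46  33 430] [  -3.1 -704.3] 155.1 102.5 ang 86.0
top 165 [235 352  35  32 327] [  6.8 -49.1] 120.4 41.4 ang 48.0
top 150 [283  99  28  29 390] [ 784.2 -164.6] 94.0 82.7 ang -25.6
top 150 [ 187 
[... 651 characters left out ...]
ist 200 [ 103   47   61  116 5637] [415.5 231.4] 113.5 49.8 ang 17.6
wrist 200 [ 339   52   55  120 5538] [479.1   3.6] 113.7 50.6 ang 25.9
wrist 200 [   0   98   75  110 4761] [335.3 321.9] 113.9 50.0 ang 26.4
wrist 120 [339   0 109  36 316] [568.5  17.1] 100.6 29.9 ang -72.1
wrist 120 [ 233   35   57  123 6358] [460.9 112.4] 117.9 54.2 ang 16.2
wrist 120 [ 101   45   76  120 7169] [416.9 225.5] 117.1 67.8 ang 17.0
wrist 120 [ 328   50   68  123 6883] [478.1   8.8] 121.2 65.6 ang 26.4
wrist 120 [   0   94   96  116 6904] [340.9 310. ] 116.9 79.3 ang 26.0
p [400.   95.2 230.3] yaw 17.0 j [ 0.63  0.01 -0.48  0.   -1.08  1.23] rows 8 each [ 0.0394  0.0108 -0.1002] rot [ 0.0001  0.0001 -0.0007]
```

```bash

python3 -m handwheel '[{"x":0.0385,"y":0.011,"z":-0.1,"ax":0,"ay":0,"az":0},{"x":0.0385,"y":0.011,"z":-0.1,"ax":0,"ay":0,"az":0},{"x":0.0385,"y":0.011,"z":-0.1,"ax":0,"ay":0,"az":0},{"x":0.0385,"y":0.011,"z":-0.1,"ax":0,"ay":0,"az":0},{"x":0.0385,"y":0.011,"z":-0.1,"ax":0,"ay":0,"az":0},{"x":0.0385,"y":0.011,"z":-0.1,"ax":0,"ay":0,"az":0},{"x":0.0385,"y":0.011,"z":-0.1,"ax":0,"ay":0,"az":0},{"x":0.0385,"y":0.011,"z":-0.1,"ax":0,"ay":0,"az":0}]'
python3 -m handwheel '[{"x":0,"y":0,"z":-0.05,"ax":0,"ay":0,"az":0},{"x":0,"y":0,"z":-0.05,"ax":0,"ay":0,"az":0},{"x":0,"y":0,"z":-0.05,"ax":0,"ay":0,"az":0},{"x":0,"y":0,"z":-0.05,"ax":0,"ay":0,"az":0},{"x":0,"y":0,"z":-0.03,"ax":0,"ay":0,"az":0},{"x":0,"y":0,"z":-0.02,"ax":0,"ay":0,"az":0},{"x":0,"y":0,"z":0,"ax":0,"ay":0,"az":0},{"x":0,"y":0,"z":0,"ax":0,"ay":0,"az":0}]'
python3 -m handwheel '[{"x":0,"y":0,"z":0,"ax":0,"ay":0,"az":0},{"x":0,"y":0,"z":0,"ax":0,"ay":0,"az":0},{"x":0,"y":0,"z":0,"ax":0,"ay":0,"az":0},{"x":0,"y":0,"z":0,"ax":0,"ay":0,"az":0},{"x":0,"y":0,"z":0,"ax":0,"ay":0,"az":0},{"x":0,"y":0,"z":0,"ax":0,"ay":0,"az":0},{"x":0,"y":0,"z":0,"ax":0,"ay":0,"az":0},{"x":0,"y":0,"z":0,"ax":0,"ay":0,"az":0}]' -1
python3 -m handwheel '[{"x":0,"y":0,"z":0.02,"ax":0,"ay":0,"az":0},{"x":0,"y":0,"z":0.04,"ax":0,"ay":0,"az":0},{"x":0,"y":0,"z":0.02,"ax":0,"ay":0,"az":0},{"x":0,"y":0,"z":0,"ax":0,"ay":0,"az":0},{"x":0,"y":0,"z":0,"ax":0,"ay":0,"az":0},{"x":0,"y":0,"z":0,"ax":0,"ay":0,"az":0},{"x":0,"y":0,"z":0,"ax":0,"ay":0,"az":0},{"x":0,"y":0,"z":0,"ax":0,"ay":0,"az":0}]'
```

```text
clock: 33.5
position: [463.6, 113.0, 68.0]
ee_rot: [0.989, 0.146, -0.0, 0.001]
contact_force: [-0.8, 1.0, 0.3]
gripper_width: 85.3
grasp_force: 0.0
clock: 34.3
position: [462.6, 113.0, 18.9]
ee_rot: [0.989, 0.147, -0.0, 0.001]
contact_force: [-0.6, -0.8, -0.6]
gripper_width: 85.6
grasp_force: 0.0
clock: 35.1
position: [462.8, 113.0, 19.3]
ee_rot: [0.989, 0.147, -0.0, 0.001]
contact_force: [-1.1, 0.7, 6.1]
gripper_width: 50.9
grasp_force: 64.0
clock: 35.9
position: [462.3, 112.7, 34.4]
ee_rot: [0.989, 0.147, -0.001, 0.002]
contact_force: [-0.7, 0.5, -1.1]
gripper_width: 50.7
grasp_force: 63.2
```

```bash

python3 -m handwheel '[{"x":0,"y":0,"z":-0.04,"ax":0,"ay":0,"az":0},{"x":0,"y":0,"z":-0.035,"ax":0,"ay":0,"az":0},{"x":0,"y":0,"z":-0.002,"ax":0,"ay":0,"az":0},{"x":0,"y":0,"z":0,"ax":0,"ay":0,"az":0},{"x":0,"y":0,"z":0,"ax":0,"ay":0,"az":0},{"x":0,"y":0,"z":0,"ax":0,"ay":0,"az":0},{"x":0,"y":0,"z":0,"ax":0,"ay":0,"az":0},{"x":0,"y":0,"z":0,"ax":0,"ay":0,"az":0}]'
python3 -m handwheel '[{"x":0,"y":0,"z":0,"ax":0,"ay":0,"az":0},{"x":0,"y":0,"z":0,"ax":0,"ay":0,"az":0},{"x":0,"y":0,"z":0,"ax":0,"ay":0,"az":0},{"x":0,"y":0,"z":0,"ax":0,"ay":0,"az":0},{"x":0,"y":0,"z":0,"ax":0,"ay":0,"az":0},{"x":0,"y":0,"z":0.1,"ax":0,"ay":0,"az":0},{"x":0,"y":0,"z":0.15,"ax":0,"ay":0,"az":0},{"x":0,"y":0,"z":0.1,"ax":0,"ay":0,"az":0}]' 1
python3 -m handwheel '[{"x":0.012,"y":-0.078,"z":0,"ax":0,"ay":0,"az":0.014},{"x":0.012,"y":-0.078,"z":0,"ax":0,"ay":0,"az":0.014},{"x":0.012,"y":-0.078,"z":0,"ax":0,"ay":0,"az":0.014},{"x":0.012,"y":-0.078,"z":0,"ax":0,"ay":0,"az":0.014},{"x":0.012,"y":-0.078,"z":0,"ax":0,"ay":0,"az":0.014},{"x":0.012,"y":-0.078,"z":0,"ax":0,"ay":0,"az":0.014},{"x":0.012,"y":-0.078,"z":0,"ax":0,"ay":0,"az":0.014},{"x":0,"y":0,"z":0,"ax":0,"ay":0,"az":0}]'
python3 look.py wrist:w12; python3 plan.py 479.1 3.6 20 25.9 8
```

```text
clock: 36.7
position: [462.4, 112.6, 19.2]
ee_rot: [0.989, 0.147, -0.001, 0.002]
contact_force: [-0.4, -1.1, 2.9]
gripper_width: 51.1
grasp_force: 64.2
clock: 37.5
position: [462.9, 113.1, 90.7]
ee_rot: [0.989, 0.147, 0.0, 0.001]
contact_force: [0.3, 0.7, 0.7]
gripper_width: 85.3
grasp_force: 0.0
clock: 38.3
position: [479.1, 2.5, 89.1]
ee_rot: [0.975, 0.221, -0.001, 0.001]
contact_force: [0.0, 0.3, -0.1]
gripper_width: 85.4
grasp_force: 0.0
wrist 200 [ 205    0  187   78 6577] [579.1  27. ] 97.3 38.4 ang -64.2
wrist 200 [   38    60    89   191 14620] [462.  111.9] 113.1 49.5 ang 16.7
wrist 200 [ 214  121   86  109 8188] [499.5  13.2] 68.6 50.0 ang 25.6
wrist 200 [ 443  224   69   97 3673] [ 498.  -157.4] 78.9 45.3 ang 39.9
wrist 120 [ 203    0  189   79 7369] [578.6  27.3] 98.4 39.0 ang -64.2
wrist 120 [ 177    0  249  125 2049] [569.1  17.3] 135.2 64.3 ang -63.8
wrist 120 [   37    58   101   196 16125] [462.6 111.1] 117.7 55.7 ang 15.0
wrist 120 [  212   108    92   182 14430] [482.5   4.7] 121.2 54.1 ang 26.0
wrist 120 [ 422  198   90  124 5934] [ 500.7 -146.7] 98.5 58.5 ang 39.8
p [479.1   3.1  89.2] yaw 25.6 j [ 0.35  0.3  -0.53  0.   -0.74  1.67] rows 8 each [-0.      0.0003 -0.0432] rot [ 0.0002 -0.      0.0004]
```

D still in place. Heft it.

```bash

python3 -m handwheel '[{"x":0,"y":0,"z":-0.08,"ax":0,"ay":0,"az":0},{"x":0,"y":0,"z":-0.08,"ax":0,"ay":0,"az":0},{"x":0,"y":0,"z":-0.07,"ax":0,"ay":0,"az":0},{"x":0,"y":0,"z":-0.05,"ax":0,"ay":0,"az":0},{"x":0,"y":0,"z":-0.04,"ax":0,"ay":0,"az":0},{"x":0,"y":0,"z":-0.025,"ax":0,"ay":0,"az":0},{"x":0,"y":0,"z":0,"ax":0,"ay":0,"az":0},{"x":0,"y":0,"z":0,"ax":0,"ay":0,"az":0}]'
python3 -m handwheel '[{"x":0,"y":0,"z":0,"ax":0,"ay":0,"az":0},{"x":0,"y":0,"z":0,"ax":0,"ay":0,"az":0},{"x":0,"y":0,"z":0,"ax":0,"ay":0,"az":0},{"x":0,"y":0,"z":0,"ax":0,"ay":0,"az":0},{"x":0,"y":0,"z":0,"ax":0,"ay":0,"az":0},{"x":0,"y":0,"z":0,"ax":0,"ay":0,"az":0},{"x":0,"y":0,"z":0,"ax":0,"ay":0,"az":0},{"x":0,"y":0,"z":0,"ax":0,"ay":0,"az":0}]' -1
python3 -m handwheel '[{"x":0,"y":0,"z":0.02,"ax":0,"ay":0,"az":0},{"x":0,"y":0,"z":0.04,"ax":0,"ay":0,"az":0},{"x":0,"y":0,"z":0.02,"ax":0,"ay":0,"az":0},{"x":0,"y":0,"z":0,"ax":0,"ay":0,"az":0},{"x":0,"y":0,"z":0,"ax":0,"ay":0,"az":0},{"x":0,"y":0,"z":0,"ax":0,"ay":0,"az":0},{"x":0,"y":0,"z":0,"ax":0,"ay":0,"az":0},{"x":0,"y":0,"z":0,"ax":0,"ay":0,"az":0}]'
```

```text
clock: 39.15
position: [479.5, 3.8, 20.5]
ee_rot: [0.975, 0.223, -0.0, 0.001]
contact_force: [0.4, 1.4, 0.1]
gripper_width: 85.6
grasp_force: 0.0
clock: 39.95
position: [479.6, 3.6, 21.0]
ee_rot: [0.975, 0.223, -0.0, 0.002]
contact_force: [-0.9, -0.1, 4.9]
gripper_width: 50.9
grasp_force: 64.6
clock: 40.75
position: [479.1, 3.6, 36.1]
ee_rot: [0.975, 0.222, -0.001, 0.001]
contact_force: [-0.4, -0.6, -5.6]
gripper_width: 50.8
grasp_force: 63.5
```

```bash

python3 -m handwheel '[{"x":0,"y":0,"z":0.08,"ax":0,"ay":0,"az":0},{"x":0,"y":0,"z":0.09,"ax":0,"ay":0,"az":0},{"x":0,"y":0,"z":0.09,"ax":0,"ay":0,"az":0},{"x":0,"y":0,"z":0.09,"ax":0,"ay":0,"az":0},{"x":0.04,"y":0.023,"z":0.03,"ax":0,"ay":0,"az":0.04},{"x":0.04,"y":0.023,"z":0,"ax":0,"ay":0,"az":0.06},{"x":0.04,"y":0.023,"z":0,"ax":0,"ay":0,"az":0.06},{"x":0.04,"y":0.023,"z":0,"ax":0,"ay":0,"az":0.06}]'
python3 -m handwheel '[{"x":0.06,"y":0.035,"z":0,"ax":0,"ay":0,"az":0.07},{"x":0.06,"y":0.035,"z":0,"ax":0,"ay":0,"az":0.07},{"x":0.06,"y":0.035,"z":0,"ax":0,"ay":0,"az":0.07},{"x":0.06,"y":0.035,"z":0,"ax":0,"ay":0,"az":0.07},{"x":0.06,"y":0.035,"z":0,"ax":0,"ay":0,"az":0.07},{"x":0.06,"y":0.035,"z":0,"ax":0,"ay":0,"az":0.07},{"x":0.06,"y":0.035,"z":0,"ax":0,"ay":0,"az":0.05},{"x":0.04,"y":0.024,"z":0,"ax":0,"ay":0,"az":0.03}]'
python3 -m handwheel '[{"x":0,"y":0,"z":0,"ax":0,"ay":0,"az":0},{"x":0,"y":0,"z":0,"ax":0,"ay":0,"az":0},{"x":0,"y":0,"z":0,"ax":0,"ay":0,"az":0},{"x":0,"y":0,"z":0,"ax":0,"ay":0,"az":0},{"x":0,"y":0,"z":0,"ax":0,"ay":0,"az":0},{"x":0,"y":0,"z":0,"ax":0,"ay":0,"az":0},{"x":0,"y":0,"z":0,"ax":0,"ay":0,"az":0},{"x":0,"y":0,"z":0,"ax":0,"ay":0,"az":0}]'
python3 look.py wrist:w13;python3 plan.py 605 77 75 90.3 8
```

```text
clock: 41.55
position: [511.1, 22.1, 112.0]
ee_rot: [0.921, 0.388, -0.001, 0.001]
contact_force: [0.6, -0.3, -4.4]
gripper_width: 51.2
grasp_force: 64.6
clock: 42.35
position: [603.5, 76.2, 111.4]
ee_rot: [0.703, 0.711, -0.0, 0.001]
contact_force: [-0.0, -0.7, -5.0]
gripper_width: 51.0
grasp_force: 64.5
clock: 43.15
position: [603.2, 75.8, 112.3]
ee_rot: [0.704, 0.71, 0.0, 0.002]
contact_force: [-1.3, 1.1, -4.2]
gripper_width: 50.7
grasp_force: 64.4
wrist 200 [  213    61   203   229 21601] [638.6  84.9] 164.9 127.8 ang -89.7
wrist 200 [  194   142   130   108 10870] [603.5  77. ] 87.4 79.7 ang 0.4
wrist 120 [    0    85   141   118 10700] [464.6 112.9] 110.8 53.3 ang 16.8
p [603.2  75.8 112.3] yaw 90.5 j [ 0.39  0.46 -0.19  0.   -0.91  2.76] rows 8 each [ 0.0011  0.0007 -0.0233] rot [ 0.0001  0.0002 -0.0003]
```

```bash

python3 -m handwheel '[{"x":0.008,"y":0.006,"z":-0.03,"ax":0,"ay":0,"az":0},{"x":0,"y":0,"z":-0.05,"ax":0,"ay":0,"az":0},{"x":0,"y":0,"z":-0.05,"ax":0,"ay":0,"az":0},{"x":0,"y":0,"z":-0.04,"ax":0,"ay":0,"az":0},{"x":0,"y":0,"z":-0.03,"ax":0,"ay":0,"az":0},{"x":0,"y":0,"z":-0.02,"ax":0,"ay":0,"az":0},{"x":0,"y":0,"z":-0.01,"ax":0,"ay":0,"az":0},{"x":0,"y":0,"z":0,"ax":0,"ay":0,"az":0}]'
python3 -m handwheel '[{"x":0,"y":0,"z":-0.003,"ax":0,"ay":0,"az":0},{"x":0,"y":0,"z":-0.003,"ax":0,"ay":0,"az":0},{"x":0,"y":0,"z":0,"ax":0,"ay":0,"az":0},{"x":0,"y":0,"z":0,"ax":0,"ay":0,"az":0},{"x":0,"y":0,"z":0,"ax":0,"ay":0,"az":0},{"x":0,"y":0,"z":0,"ax":0,"ay":0,"az":0},{"x":0,"y":0,"z":0,"ax":0,"ay":0,"az":0},{"x":0,"y":0,"z":0,"ax":0,"ay":0,"az":0}]'
```

```text
clock: 44.0
position: [604.8, 77.0, 66.1]
ee_rot: [0.704, 0.71, 0.0, 0.002]
contact_force: [0.1, -0.2, -5.3]
gripper_width: 50.9
grasp_force: 64.6
clock: 44.8
position: [604.8, 77.0, 65.1]
ee_rot: [0.704, 0.71, 0.0, 0.002]
contact_force: [-0.2, -0.1, -5.5]
gripper_width: 50.8
grasp_force: 64.6
```

```bash

python3 -m handwheel '[{"x":0,"y":0,"z":-0.003,"ax":0,"ay":0,"az":0},{"x":0,"y":0,"z":-0.003,"ax":0,"ay":0,"az":0},{"x":0,"y":0,"z":-0.002,"ax":0,"ay":0,"az":0},{"x":0,"y":0,"z":0,"ax":0,"ay":0,"az":0},{"x":0,"y":0,"z":0,"ax":0,"ay":0,"az":0},{"x":0,"y":0,"z":0,"ax":0,"ay":0,"az":0},{"x":0,"y":0,"z":0,"ax":0,"ay":0,"az":0},{"x":0,"y":0,"z":0,"ax":0,"ay":0,"az":0}]'
python3 -m handwheel '[{"x":0,"y":0,"z":0,"ax":0,"ay":0,"az":0},{"x":0,"y":0,"z":0,"ax":0,"ay":0,"az":0},{"x":0,"y":0,"z":0,"ax":0,"ay":0,"az":0},{"x":0,"y":0,"z":0.03,"ax":0,"ay":0,"az":0},{"x":0,"y":0,"z":0.06,"ax":0,"ay":0,"az":0},{"x":0,"y":0,"z":0.1,"ax":0,"ay":0,"az":0},{"x":0,"y":0,"z":0.13,"ax":0,"ay":0,"az":0},{"x":0,"y":0,"z":0.13,"ax":0,"ay":0,"az":0}]' 0.46
python3 plan.py 400 95 230 16.5 16
```

```text
clock: 45.6
position: [604.9, 77.0, 64.1]
ee_rot: [0.704, 0.71, 0.0, 0.002]
contact_force: [-3.3, -0.0, 4.6]
gripper_width: 51.0
grasp_force: 65.4
clock: 46.4
position: [605.1, 77.0, 155.4]
ee_rot: [0.704, 0.71, 0.001, 0.002]
contact_force: [0.9, 0.6, 0.3]
gripper_width: 62.6
grasp_force: 0.0
p [605.1  77.  155.4] yaw 90.5 j [ 0.39  0.42 -0.14  0.   -1.01  2.76] rows 16 each [-0.0641  0.0056  0.0233] rot [ 0.0002  0.0001 -0.0514]
```

```bash

python3 -m handwheel '[{"x":-0.064,"y":0.0055,"z":0.025,"ax":0,"ay":0,"az":-0.0515},{"x":-0.064,"y":0.0055,"z":0.025,"ax":0,"ay":0,"az":-0.0515},{"x":-0.064,"y":0.0055,"z":0.025,"ax":0,"ay":0,"az":-0.0515},{"x":-0.064,"y":0.0055,"z":0.025,"ax":0,"ay":0,"az":-0.0515},{"x":-0.064,"y":0.0055,"z":0.025,"ax":0,"ay":0,"az":-0.0515},{"x":-0.064,"y":0.0055,"z":0.025,"ax":0,"ay":0,"az":-0.0515},{"x":-0.064,"y":0.0055,"z":0.025,"ax":0,"ay":0,"az":-0.0515},{"x":-0.064,"y":0.0055,"z":0.025,"ax":0,"ay":0,"az":-0.0515}]' 1
python3 -m handwheel '[{"x":-0.064,"y":0.0055,"z":0.025,"ax":0,"ay":0,"az":-0.0515},{"x":-0.064,"y":0.0055,"z":0.025,"ax":0,"ay":0,"az":-0.0515},{"x":-0.064,"y":0.0055,"z":0.025,"ax":0,"ay":0,"az":-0.0515},{"x":-0.064,"y":0.0055,"z":0.025,"ax":0,"ay":0,"az":-0.0515},{"x":-0.064,"y":0.0055,"z":0.025,"ax":0,"ay":0,"az":-0.0515},{"x":-0.064,"y":0.0055,"z":0.025,"ax":0,"ay":0,"az":-0.0515},{"x":-0.064,"y":0.0055,"z":0.025,"ax":0,"ay":0,"az":-0.0515},{"x":-0.064,"y":0.0055,"z":0.02,"ax":0,"ay":0,"az":-0.0515}]'
python3 - <<'E'
from h import *
save('wrist','w14',size=(800,600))
E
python3 look.py wrist top| grep -v 'top 150'; python3 plan.py 461.8 112.6 70 16.6 8
```

```text
clock: 47.2
position: [502.2, 85.9, 194.9]
ee_rot: [0.894, 0.448, 0.001, 0.002]
contact_force: [-0.3, 0.1, 1.0]
gripper_width: 85.5
grasp_force: 0.0
clock: 48.0
position: [399.8, 94.7, 233.9]
ee_rot: [0.99, 0.141, 0.001, 0.001]
contact_force: [-0.2, 0.7, -0.3]
gripper_width: 85.4
grasp_force: 0.0
wrist 200 [ 232   37   52  117 5736] [461.3 112.6] 113.4 50.2 ang 16.5
wrist 200 [ 102   49   63  116 5467] [415.6 231.3] 114.0 49.9 ang 17.6
wrist 200 [   0  103   79  108 4637] [335.3 322. ] 114.0 50.2 ang 26.2
wrist 120 [ 231   34   55  122 6207] [461.6 113.1] 118.6 54.1 ang 16.8
wrist 120 [ 101   47   76  119 6974] [417.4 225.3] 117.4 66.8 ang 17.6
wrist 120 [   0   99   99  114 6918] [340.8 310.1] 117.2 79.5 ang 25.8
top 165 [283  99  28  29 368] [ 784.2 -164.8] 94.0 82.6 ang -25.0
top 165 [ 187  136   60   42 2250] [639.8  79. ] 179.7 128.3 ang -88.8
top 165 [191 194  23  26 233] [494.2 106.5] 90.3 46.0 ang 49.5
top 165 [294 225  33  30 183] [ 394.3 -210.8] 109.3 38.7 ang 54.9
top 165 [134 240  49  31 632] [350.3 245.5] 122.6 85.6 ang -53.5
top 165 [206 332  66  44 806] [55.6  6.3] 194.2 114.9 ang -81.6
top 165 [484 334  17  34 236] [  47.3 -788.8] 107.0 42.1 ang -17.9
top 165 [488 336  24  48 757] [  11.5 -836.3] 152.3 86.0 ang -5.2
top 165 [441 351  46  33 434] [  -3.1 -704.3] 155.1 102.5 ang 86.0
top 165 [235 352  35  32 331] [  6.8 -49.1] 120.4 41.4 ang 48.0
p [400.2  94.8 233.8] yaw 16.5 j [ 0.63  0.01 -0.47  0.   -1.09  1.22] rows 8 each [ 0.0385  0.0111 -0.1024] rot [0.0001 0.0001 0.0001]
```

View pics/w14.png

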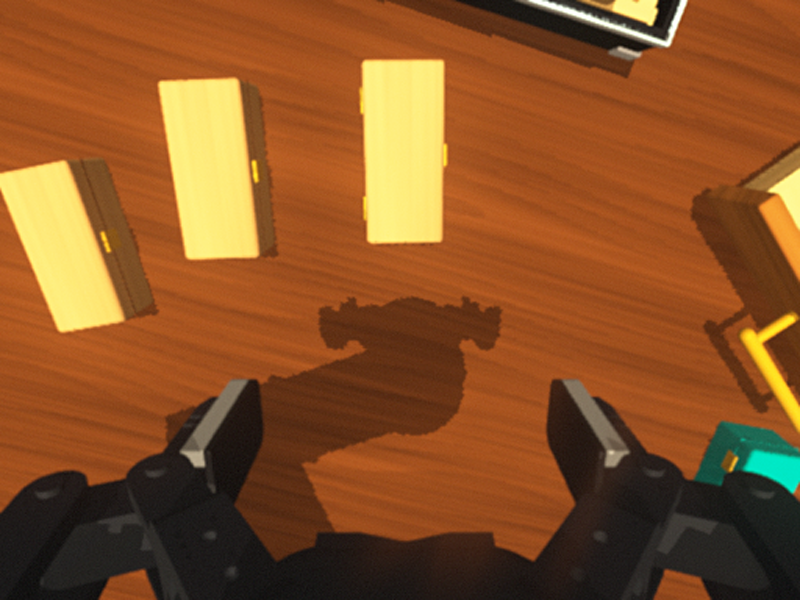

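```bash

python3 -m handwheel '[{"x":0.0385,"y":0.011,"z":-0.1,"ax":0,"ay":0,"az":0},{"x":0.0385,"y":0.011,"z":-0.1,"ax":0,"ay":0,"az":0},{"x":0.0385,"y":0.011,"z":-0.1,"ax":0,"ay":0,"az":0},{"x":0.0385,"y":0.011,"z":-0.1,"ax":0,"ay":0,"az":0},{"x":0.0385,"y":0.011,"z":-0.1,"ax":0,"ay":0,"az":0},{"x":0.0385,"y":0.011,"z":-0.1,"ax":0,"ay":0,"az":0},{"x":0.0385,"y":0.011,"z":-0.1,"ax":0,"ay":0,"az":0},{"x":0.0385,"y":0.011,"z":-0.1,"ax":0,"ay":0,"az":0}]'
python3 -m handwheel '[{"x":0,"y":0,"z":-0.06,"ax":0,"ay":0,"az":0},{"x":0,"y":0,"z":-0.06,"ax":0,"ay":0,"az":0},{"x":0,"y":0,"z":-0.05,"ax":0,"ay":0,"az":0},{"x":0,"y":0,"z":-0.05,"ax":0,"ay":0,"az":0},{"x":0,"y":0,"z":-0.03,"ax":0,"ay":0,"az":0},{"x":0,"y":0,"z":-0.02,"ax":0,"ay":0,"az":0},{"x":0,"y":0,"z":0,"ax":0,"ay":0,"az":0},{"x":0,"y":0,"z":0,"ax":0,"ay":0,"az":0}]'
python3 -m handwheel '[{"x":0,"y":0,"z":0,"ax":0,"ay":0,"az":0},{"x":0,"y":0,"z":0,"ax":0,"ay":0,"az":0},{"x":0,"y":0,"z":0,"ax":0,"ay":0,"az":0},{"x":0,"y":0,"z":0,"ax":0,"ay":0,"az":0},{"x":0,"y":0,"z":0,"ax":0,"ay":0,"az":0},{"x":0,"y":0,"z":0,"ax":0,"ay":0,"az":0},{"x":0,"y":0,"z":0,"ax":0,"ay":0,"az":0},{"x":0,"y":0,"z":0,"ax":0,"ay":0,"az":0}]' -1
python3 -m handwheel '[{"x":0,"y":0,"z":0.04,"ax":0,"ay":0,"az":0},{"x":0,"y":0,"z":0.08,"ax":0,"ay":0,"az":0},{"x":0,"y":0,"z":0.08,"ax":0,"ay":0,"az":0},{"x":0,"y":0,"z":0.08,"ax":0,"ay":0,"az":0},{"x":0,"y":0,"z":0.08,"ax":0,"ay":0,"az":0},{"x":0,"y":0,"z":0.08,"ax":0,"ay":0,"az":0},{"x":0,"y":0,"z":0.04,"ax":0,"ay":0,"az":0},{"x":0,"y":0,"z":0,"ax":0,"ay":0,"az":0}]'
python3 plan.py 447.4 -350.4 116 -35.4 16
```

```text
clock: 48.95
position: [462.9, 112.3, 71.6]
ee_rot: [0.99, 0.143, -0.0, 0.001]
contact_force: [-0.1, -0.7, -0.3]
gripper_width: 85.5
grasp_force: 0.0
clock: 49.75
position: [461.9, 112.4, 18.8]
ee_rot: [0.99, 0.142, -0.0, 0.001]
contact_force: [-0.2, -0.3, 0.2]
gripper_width: 85.3
grasp_force: 0.0
clock: 50.55
position: [462.0, 112.5, 19.1]
ee_rot: [0.99, 0.142, -0.0, 0.001]
contact_force: [-1.0, 0.1, 5.9]
gripper_width: 50.9
grasp_force: 63.7
clock: 51.35
position: [462.0, 112.5, 115.4]
ee_rot: [0.99, 0.142, 0.0, 0.001]
contact_force: [0.6, 1.4, -1.7]
gripper_width: 51.2
grasp_force: 63.1
p [462.  112.5 115.4] yaw 16.3 j [ 0.58  0.26 -0.51  0.   -0.8   1.27] rows 16 each [-0.0046 -0.1446  0.0002] rot [ 0.0001  0.     -0.0359]
```

```bash

python3 -m handwheel '[{"x":-0.0046,"y":-0.1446,"z":0.01,"ax":0,"ay":0,"az":-0.036},{"x":-0.0046,"y":-0.1446,"z":0,"ax":0,"ay":0,"az":-0.036},{"x":-0.0046,"y":-0.1446,"z":0,"ax":0,"ay":0,"az":-0.036},{"x":-0.0046,"y":-0.1446,"z":0,"ax":0,"ay":0,"az":-0.036},{"x":-0.0046,"y":-0.1446,"z":0,"ax":0,"ay":0,"az":-0.036},{"x":-0.0046,"y":-0.1446,"z":0,"ax":0,"ay":0,"az":-0.036},{"x":-0.0046,"y":-0.1446,"z":0,"ax":0,"ay":0,"az":-0.036},{"x":-0.0046,"y":-0.1446,"z":0,"ax":0,"ay":0,"az":-0.036}]'
python3 -m handwheel '[{"x":-0.0046,"y":-0.1446,"z":0,"ax":0,"ay":0,"az":-0.036},{"x":-0.0046,"y":-0.1446,"z":0,"ax":0,"ay":0,"az":-0.036},{"x":-0.0046,"y":-0.1446,"z":0,"ax":0,"ay":0,"az":-0.036},{"x":-0.0046,"y":-0.1446,"z":0,"ax":0,"ay":0,"az":-0.036},{"x":-0.0046,"y":-0.1446,"z":0,"ax":0,"ay":0,"az":-0.036},{"x":-0.0046,"y":-0.1446,"z":0,"ax":0,"ay":0,"az":-0.036},{"x":-0.0046,"y":-0.1446,"z":0,"ax":0,"ay":0,"az":-0.036},{"x":-0.0046,"y":-0.1446,"z":0,"ax":0,"ay":0,"az":-0.036}]'
python3 -m handwheel '[{"x":0,"y":0,"z":-0.03,"ax":0,"ay":0,"az":0},{"x":0,"y":0,"z":-0.06,"ax":0,"ay":0,"az":0},{"x":0,"y":0,"z":-0.06,"ax":0,"ay":0,"az":0},{"x":0,"y":0,"z":0,"ax":0,"ay":0,"az":0},{"x":0,"y":0,"z":0,"ax":0,"ay":0,"az":0},{"x":0,"y":0,"z":0,"ax":0,"ay":0,"az":0},{"x":0,"y":0,"z":0,"ax":0,"ay":0,"az":0},{"x":0,"y":0,"z":0,"ax":0,"ay":0,"az":0}]'
python3 plan.py 447.4 -350.4 42 -35.4 8
```

```text
clock: 52.15
position: [453.3, -120.3, 115.4]
ee_rot: [0.996, -0.085, -0.002, 0.001]
contact_force: [0.4, -0.9, -1.3]
gripper_width: 51.1
grasp_force: 63.1
clock: 52.95
position: [446.0, -351.3, 114.9]
ee_rot: [0.952, -0.306, -0.003, 0.001]
contact_force: [0.8, -0.6, -1.4]
gripper_width: 51.1
grasp_force: 63.1
clock: 53.75
position: [447.2, -350.4, 87.0]
ee_rot: [0.952, -0.305, -0.001, 0.001]
contact_force: [0.1, 0.6, -1.9]
gripper_width: 51.1
grasp_force: 63.3
p [ 447.2 -350.4   87. ] yaw -35.5 j [-0.38  0.43 -0.32  0.   -0.82  1.33] rows 8 each [ 0.0001  0.     -0.0281] rot [ 0.0001 -0.0002  0.0001]
```

```bash

python3 -m handwheel '[{"x":0,"y":0,"z":-0.05,"ax":0,"ay":0,"az":0},{"x":0,"y":0,"z":-0.05,"ax":0,"ay":0,"az":0},{"x":0,"y":0,"z":-0.05,"ax":0,"ay":0,"az":0},{"x":0,"y":0,"z":-0.04,"ax":0,"ay":0,"az":0},{"x":0,"y":0,"z":-0.02,"ax":0,"ay":0,"az":0},{"x":0,"y":0,"z":-0.01,"ax":0,"ay":0,"az":0},{"x":0,"y":0,"z":-0.005,"ax":0,"ay":0,"az":0},{"x":0,"y":0,"z":0,"ax":0,"ay":0,"az":0}]'
python3 -m handwheel '[{"x":0,"y":0,"z":0,"ax":0,"ay":0,"az":0},{"x":0,"y":0,"z":0,"ax":0,"ay":0,"az":0},{"x":0,"y":0,"z":0,"ax":0,"ay":0,"az":0},{"x":0,"y":0,"z":0.03,"ax":0,"ay":0,"az":0},{"x":0,"y":0,"z":0.08,"ax":0,"ay":0,"az":0},{"x":0,"y":0,"z":0.12,"ax":0,"ay":0,"az":0},{"x":0,"y":0,"z":0.15,"ax":0,"ay":0,"az":0},{"x":0,"y":0,"z":0.15,"ax":0,"ay":0,"az":0}]' 0.46
python3 look.py wrist; python3 plan.py 417 230.5 110 17.6 16
```

```text
clock: 54.55
position: [447.1, -350.6, 41.6]
ee_rot: [0.952, -0.305, -0.001, 0.001]
contact_force: [-0.1, -0.4, -1.0]
gripper_width: 51.0
grasp_force: 63.3
clock: 55.35
position: [446.7, -350.5, 149.0]
ee_rot: [0.952, -0.305, -0.001, 0.001]
contact_force: [-0.2, -0.4, 0.0]
gripper_width: 62.3
grasp_force: 0.0
wrist 200 [   0  154   95  121 1036] [ 527.5 -187.2] 110.5 64.2 ang -35.1
wrist 120 [   0  151  147  126 2136] [ 507.5 -170. ] 152.4 83.7 ang 8.8
p [ 449.7 -352.4  154.9] yaw -35.4 j [-0.38  0.36 -0.24  0.01 -0.96  1.33] rows 16 each [-0.0102  0.1821 -0.014 ] rot [0.0002 0.0004 0.0368]
```

```bash

python3 -m handwheel '[{"x":-0.03,"y":0.175,"z":0.01,"ax":0,"ay":0,"az":0.037},{"x":-0.03,"y":0.175,"z":0.01,"ax":0,"ay":0,"az":0.037},{"x":-0.03,"y":0.175,"z":0.01,"ax":0,"ay":0,"az":0.037},{"x":-0.03,"y":0.175,"z":0.01,"ax":0,"ay":0,"az":0.037},{"x":-0.03,"y":0.175,"z":0.01,"ax":0,"ay":0,"az":0.037},{"x":-0.03,"y":0.175,"z":0.01,"ax":0,"ay":0,"az":0.037},{"x":-0.03,"y":0.175,"z":0.01,"ax":0,"ay":0,"az":0.037},{"x":-0.03,"y":0.175,"z":0.01,"ax":0,"ay":0,"az":0.037}]' 1
python3 -m handwheel '[{"x":-0.03,"y":0.175,"z":0.01,"ax":0,"ay":0,"az":0.037},{"x":-0.03,"y":0.175,"z":0.01,"ax":0,"ay":0,"az":0.037},{"x":-0.03,"y":0.175,"z":0.01,"ax":0,"ay":0,"az":0.037},{"x":-0.03,"y":0.175,"z":0.01,"ax":0,"ay":0,"az":0.037},{"x":-0.03,"y":0.175,"z":0.01,"ax":0,"ay":0,"az":0.037},{"x":-0.03,"y":0.175,"z":0.01,"ax":0,"ay":0,"az":0.037},{"x":-0.03,"y":0.175,"z":0.01,"ax":0,"ay":0,"az":0.037},{"x":-0.03,"y":0.175,"z":0.01,"ax":0,"ay":0,"az":0.037}]'
python3 look.py wrist top|grep -v 'top 150'; python3 plan.py 416 231.3 75 17.6 8
```

```text
clock: 56.2
position: [398.6, -69.2, 164.1]
ee_rot: [0.997, -0.076, -0.0, 0.001]
contact_force: [-0.3, -0.3, -0.1]
gripper_width: 85.3
grasp_force: 0.0
clock: 57.0
position: [350.4, 211.0, 180.2]
ee_rot: [0.988, 0.156, -0.0, 0.001]
contact_force: [0.7, -0.0, -0.4]
gripper_width: 85.8
grasp_force: 0.0
wrist 200 [ 228   23   63  140 8278] [415.3 231.7] 113.3 50.2 ang 17.8
wrist 200 [  90   83   85  132 6959] [335.3 322.2] 113.9 49.8 ang 26.3
wrist 120 [ 223   20   70  145 8884] [415.4 231.6] 117.2 55.5 ang 18.7
wrist 120 [  88   81  100  135 9018] [338. 316.] 117.5 65.9 ang 26.2
top 165 [283  99  28  29 396] [ 784.2 -164.6] 94.0 82.7 ang -25.6
top 165 [ 187  135   60   43 2258] [641.5  78.1] 179.9 128.6 ang -89.8
top 165 [151 208  23  32 510] [426.4 235.8] 96.3 54.7 ang 18.5
top 165 [294 225  33  30 188] [ 394.1 -210.8] 109.3 38.7 ang 54.7
top 165 [  87  253   48   47 1077] [264.8 394.6] 120.3 111.4 ang -35.5
top 165 [484 334  17  36 241] [  44.4 -787.8] 113.0 42.1 ang -17.9
top 165 [488 336  24  48 764] [  11.5 -836.3] 152.3 86.0 ang -5.2
top 165 [227 350  44  34 442] [  9.6 -34.9] 131.5 47.7 ang 57.8
top 165 [441 351  46  33 445] [  -3.1 -704.3] 155.1 102.5 ang 86.0
p [351.2 213.1 180.5] yaw 18.1 j [ 0.95  0.06 -0.56  0.   -0.95  0.94] rows 8 each [ 0.0405  0.0114 -0.066 ] rot [ 0.      0.0001 -0.0007]
```

```bash

python3 -m handwheel '[{"x":0.04,"y":0.0115,"z":-0.066,"ax":0,"ay":0,"az":0},{"x":0.04,"y":0.0115,"z":-0.066,"ax":0,"ay":0,"az":0},{"x":0.04,"y":0.0115,"z":-0.066,"ax":0,"ay":0,"az":0},{"x":0.04,"y":0.0115,"z":-0.066,"ax":0,"ay":0,"az":0},{"x":0.04,"y":0.0115,"z":-0.066,"ax":0,"ay":0,"az":0},{"x":0.04,"y":0.0115,"z":-0.066,"ax":0,"ay":0,"az":0},{"x":0.04,"y":0.0115,"z":-0.066,"ax":0,"ay":0,"az":0},{"x":0.04,"y":0.0115,"z":-0.066,"ax":0,"ay":0,"az":0}]'
python3 -m handwheel '[{"x":0,"y":0,"z":-0.06,"ax":0,"ay":0,"az":0},{"x":0,"y":0,"z":-0.06,"ax":0,"ay":0,"az":0},{"x":0,"y":0,"z":-0.05,"ax":0,"ay":0,"az":0},{"x":0,"y":0,"z":-0.05,"ax":0,"ay":0,"az":0},{"x":0,"y":0,"z":-0.035,"ax":0,"ay":0,"az":0},{"x":0,"y":0,"z":-0.02,"ax":0,"ay":0,"az":0},{"x":0,"y":0,"z":0,"ax":0,"ay":0,"az":0},{"x":0,"y":0,"z":0,"ax":0,"ay":0,"az":0}]'
python3 -m handwheel '[{"x":0,"y":0,"z":0,"ax":0,"ay":0,"az":0},{"x":0,"y":0,"z":0,"ax":0,"ay":0,"az":0},{"x":0,"y":0,"z":0,"ax":0,"ay":0,"az":0},{"x":0,"y":0,"z":0,"ax":0,"ay":0,"az":0},{"x":0,"y":0,"z":0,"ax":0,"ay":0,"az":0},{"x":0,"y":0,"z":0,"ax":0,"ay":0,"az":0},{"x":0,"y":0,"z":0,"ax":0,"ay":0,"az":0},{"x":0,"y":0,"z":0,"ax":0,"ay":0,"az":0}]' -1
python3 -m handwheel '[{"x":0,"y":0,"z":0.04,"ax":0,"ay":0,"az":0},{"x":0,"y":0,"z":0.08,"ax":0,"ay":0,"az":0},{"x":0,"y":0,"z":0.08,"ax":0,"ay":0,"az":0},{"x":0,"y":0,"z":0.08,"ax":0,"ay":0,"az":0},{"x":0,"y":0,"z":0.08,"ax":0,"ay":0,"az":0},{"x":0,"y":0,"z":0.08,"ax":0,"ay":0,"az":0},{"x":0,"y":0,"z":0.04,"ax":0,"ay":0,"az":0},{"x":0,"y":0,"z":0,"ax":0,"ay":0,"az":0}]'
python3 plan.py 492.7 -286.8 116 -35.4 16
```

```text
clock: 57.9
position: [415.4, 227.5, 73.7]
ee_rot: [0.988, 0.154, -0.0, 0.001]
contact_force: [0.6, 0.3, 0.8]
gripper_width: 85.5
grasp_force: 0.0
clock: 58.7
position: [415.1, 228.1, 19.1]
ee_rot: [0.988, 0.155, -0.0, 0.001]
contact_force: [-0.8, 0.3, -0.1]
gripper_width: 85.3
grasp_force: 0.0
clock: 59.5
position: [415.4, 228.5, 19.6]
ee_rot: [0.988, 0.155, 0.0, 0.001]
contact_force: [-0.9, 1.4, 6.1]
gripper_width: 51.4
grasp_force: 63.9
clock: 60.3
position: [415.1, 228.2, 115.8]
ee_rot: [0.988, 0.155, 0.0, 0.001]
contact_force: [0.4, -0.3, -1.7]
gripper_width: 51.1
grasp_force: 63.2
p [415.1 228.2 115.8] yaw 17.8 j [ 0.85  0.26 -0.51  0.   -0.8   1.03] rows 16 each [ 2.420e-02 -1.609e-01  1.000e-04] rot [ 0.0001 -0.     -0.0369]
```

```bash

python3 -m handwheel '[{"x":0.0242,"y":-0.161,"z":0.01,"ax":0,"ay":0,"az":-0.037},{"x":0.0242,"y":-0.161,"z":0,"ax":0,"ay":0,"az":-0.037},{"x":0.0242,"y":-0.161,"z":0,"ax":0,"ay":0,"az":-0.037},{"x":0.0242,"y":-0.161,"z":0,"ax":0,"ay":0,"az":-0.037},{"x":0.0242,"y":-0.161,"z":0,"ax":0,"ay":0,"az":-0.037},{"x":0.0242,"y":-0.161,"z":0,"ax":0,"ay":0,"az":-0.037},{"x":0.0242,"y":-0.161,"z":0,"ax":0,"ay":0,"az":-0.037},{"x":0.0242,"y":-0.161,"z":0,"ax":0,"ay":0,"az":-0.037}]'
python3 -m handwheel '[{"x":0.0242,"y":-0.161,"z":0.01,"ax":0,"ay":0,"az":-0.037},{"x":0.0242,"y":-0.161,"z":0,"ax":0,"ay":0,"az":-0.037},{"x":0.0242,"y":-0.161,"z":0,"ax":0,"ay":0,"az":-0.037},{"x":0.0242,"y":-0.161,"z":0,"ax":0,"ay":0,"az":-0.037},{"x":0.0242,"y":-0.161,"z":0,"ax":0,"ay":0,"az":-0.037},{"x":0.0242,"y":-0.161,"z":0,"ax":0,"ay":0,"az":-0.037},{"x":0.0242,"y":-0.161,"z":0,"ax":0,"ay":0,"az":-0.037},{"x":0.0242,"y":-0.161,"z":0,"ax":0,"ay":0,"az":-0.037}]'
python3 -m handwheel '[{"x":0,"y":0,"z":-0.03,"ax":0,"ay":0,"az":0},{"x":0,"y":0,"z":-0.03,"ax":0,"ay":0,"az":0},{"x":0,"y":0,"z":0,"ax":0,"ay":0,"az":0},{"x":0,"y":0,"z":0,"ax":0,"ay":0,"az":0},{"x":0,"y":0,"z":0,"ax":0,"ay":0,"az":0},{"x":0,"y":0,"z":0,"ax":0,"ay":0,"az":0},{"x":0,"y":0,"z":0,"ax":0,"ay":0,"az":0},{"x":0,"y":0,"z":0,"ax":0,"ay":0,"az":0}]'
python3 plan.py 492.7 -286.8 42 -35.4 8
python3 - <<'E'
from h import *
save('wrist','w15',size=(800,600))
E
```

```text
clock: 61.1
position: [452.8, -31.2, 115.9]
ee_rot: [0.997, -0.078, -0.002, 0.001]
contact_force: [0.0, 0.1, -0.9]
gripper_width: 51.1
grasp_force: 63.2
clock: 61.9
position: [491.5, -288.4, 117.3]
ee_rot: [0.952, -0.306, -0.003, 0.001]
contact_force: [0.7, -0.7, -0.8]
gripper_width: 50.8
grasp_force: 63.2
clock: 62.7
position: [492.5, -287.1, 107.1]
ee_rot: [0.952, -0.305, -0.001, 0.001]
contact_force: [-0.5, -0.9, -2.3]
gripper_width: 51.1
grasp_force: 63.3
p [ 492.5 -287.1  107.1] yaw -35.5 j [-0.24  0.41 -0.29  0.   -0.87  1.19] rows 8 each [ 0.0001  0.0002 -0.0407] rot [ 0.0001 -0.0002  0.0001]
```

View pics/w15.png

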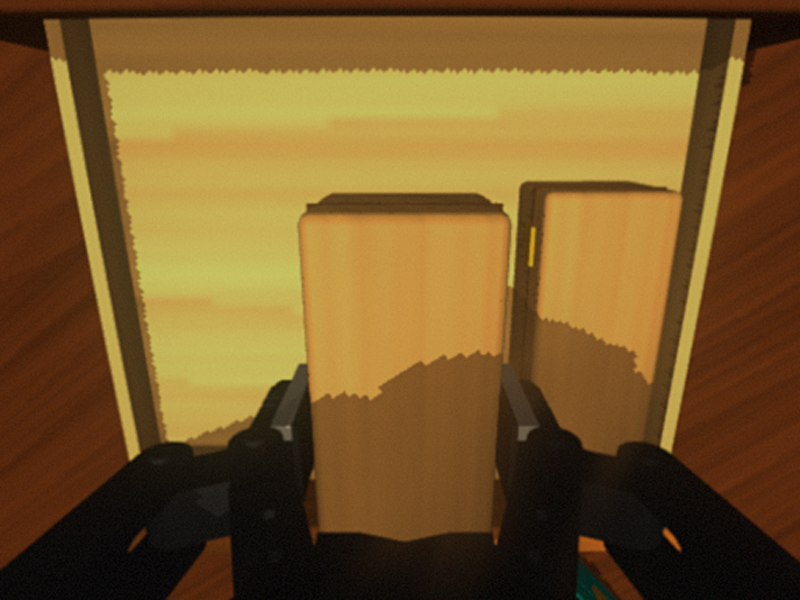

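```bash

python3 -m handwheel '[{"x":0,"y":0,"z":-0.06,"ax":0,"ay":0,"az":0},{"x":0,"y":0,"z":-0.07,"ax":0,"ay":0,"az":0},{"x":0,"y":0,"z":-0.07,"ax":0,"ay":0,"az":0},{"x":0,"y":0,"z":-0.06,"ax":0,"ay":0,"az":0},{"x":0,"y":0,"z":-0.04,"ax":0,"ay":0,"az":0},{"x":0,"y":0,"z":-0.02,"ax":0,"ay":0,"az":0},{"x":0,"y":0,"z":-0.007,"ax":0,"ay":0,"az":0},{"x":0,"y":0,"z":0,"ax":0,"ay":0,"az":0}]'
python3 -m handwheel '[{"x":0,"y":0,"z":0,"ax":0,"ay":0,"az":0},{"x":0,"y":0,"z":0,"ax":0,"ay":0,"az":0},{"x":0,"y":0,"z":0,"ax":0,"ay":0,"az":0},{"x":0,"y":0,"z":0.03,"ax":0,"ay":0,"az":0},{"x":0,"y":0,"z":0.08,"ax":0,"ay":0,"az":0},{"x":0,"y":0,"z":0.12,"ax":0,"ay":0,"az":0},{"x":0,"y":0,"z":0.15,"ax":0,"ay":0,"az":0},{"x":0,"y":0,"z":0.15,"ax":0,"ay":0,"az":0}]' 0.46
python3 plan.py 335 230 190 26.2 16
```

```text
clock: 63.55
position: [492.7, -287.5, 41.8]
ee_rot: [0.952, -0.305, -0.001, 0.001]
contact_force: [0.4, 1.0, -1.7]
gripper_width: 51.2
grasp_force: 63.3
clock: 64.35
position: [492.2, -287.3, 148.9]
ee_rot: [0.952, -0.305, -0.001, 0.001]
contact_force: [0.8, -0.6, 0.7]
gripper_width: 62.1
grasp_force: 0.0
p [ 492.2 -287.3  148.9] yaw -35.5 j [-0.24  0.37 -0.25  0.   -0.96  1.19] rows 16 each [-0.0491  0.1617  0.0128] rot [ 0.0001 -0.0001  0.0428]
```

```bash

python3 -m handwheel '[{"x":-0.044,"y":0.157,"z":0.015,"ax":0,"ay":0,"az":0.043},{"x":-0.044,"y":0.157,"z":0.015,"ax":0,"ay":0,"az":0.043},{"x":-0.044,"y":0.157,"z":0.015,"ax":0,"ay":0,"az":0.043},{"x":-0.044,"y":0.157,"z":0.015,"ax":0,"ay":0,"az":0.043},{"x":-0.044,"y":0.157,"z":0.015,"ax":0,"ay":0,"az":0.043},{"x":-0.044,"y":0.157,"z":0.015,"ax":0,"ay":0,"az":0.043},{"x":-0.044,"y":0.157,"z":0.015,"ax":0,"ay":0,"az":0.043},{"x":-0.044,"y":0.157,"z":0.015,"ax":0,"ay":0,"az":0.043}]' 1
python3 -m handwheel '[{"x":-0.044,"y":0.157,"z":0.01,"ax":0,"ay":0,"az":0.043},{"x":-0.044,"y":0.157,"z":0.01,"ax":0,"ay":0,"az":0.043},{"x":-0.044,"y":0.157,"z":0.01,"ax":0,"ay":0,"az":0.043},{"x":-0.044,"y":0.157,"z":0.01,"ax":0,"ay":0,"az":0.043},{"x":-0.044,"y":0.157,"z":0.01,"ax":0,"ay":0,"az":0.043},{"x":-0.044,"y":0.157,"z":0.01,"ax":0,"ay":0,"az":0.043},{"x":-0.044,"y":0.157,"z":0.01,"ax":0,"ay":0,"az":0.043},{"x":-0.044,"y":0.157,"z":0.01,"ax":0,"ay":0,"az":0.043}]'
python3 look.py wrist; python3 plan.py 335.5 322 75 26.3 8
```

```text
clock: 65.15
position: [421.5, -35.0, 172.2]
ee_rot: [0.999, -0.038, -0.0, 0.001]
contact_force: [0.4, 0.2, 0.4]
gripper_width: 85.2
grasp_force: 0.0
clock: 65.95
position: [351.0, 216.4, 188.3]
ee_rot: [0.973, 0.23, 0.0, 0.001]
contact_force: [1.4, 0.4, -0.3]
gripper_width: 85.2
grasp_force: 0.0
wrist 200 [ 110   70   68  127 7044] [335.1 322.1] 113.8 50.6 ang 26.3
wrist 120 [ 109   68   81  130 8686] [337.9 317. ] 116.4 65.2 ang 26.3
wrist 120 [352 236  63  63 940] [326.   55.8] 89.2 41.8 ang 61.0
p [351.5 220.1 188.9] yaw 26.9 j [ 0.96  0.06 -0.54  0.   -0.97  1.08] rows 8 each [-0.01    0.0637 -0.0712] rot [-0.      0.0002 -0.0008]
```

```bash

python3 -m handwheel '[{"x":-0.01,"y":0.063,"z":-0.071,"ax":0,"ay":0,"az":0},{"x":-0.01,"y":0.063,"z":-0.071,"ax":0,"ay":0,"az":0},{"x":-0.01,"y":0.063,"z":-0.071,"ax":0,"ay":0,"az":0},{"x":-0.01,"y":0.063,"z":-0.071,"ax":0,"ay":0,"az":0},{"x":-0.01,"y":0.063,"z":-0.071,"ax":0,"ay":0,"az":0},{"x":-0.01,"y":0.063,"z":-0.071,"ax":0,"ay":0,"az":0},{"x":-0.01,"y":0.063,"z":-0.071,"ax":0,"ay":0,"az":0},{"x":-0.01,"y":0.063,"z":-0.071,"ax":0,"ay":0,"az":0}]'
python3 -m handwheel '[{"x":0,"y":0,"z":0,"ax":0,"ay":0,"az":0},{"x":0,"y":0,"z":-0.06,"ax":0,"ay":0,"az":0},{"x":0,"y":0,"z":-0.06,"ax":0,"ay":0,"az":0},{"x":0,"y":0,"z":-0.06,"ax":0,"ay":0,"az":0},{"x":0,"y":0,"z":-0.05,"ax":0,"ay":0,"az":0},{"x":0,"y":0,"z":-0.03,"ax":0,"ay":0,"az":0},{"x":0,"y":0,"z":-0.015,"ax":0,"ay":0,"az":0},{"x":0,"y":0,"z":0,"ax":0,"ay":0,"az":0}]'
python3 -m handwheel '[{"x":0,"y":0,"z":0,"ax":0,"ay":0,"az":0},{"x":0,"y":0,"z":0,"ax":0,"ay":0,"az":0},{"x":0,"y":0,"z":0,"ax":0,"ay":0,"az":0},{"x":0,"y":0,"z":0,"ax":0,"ay":0,"az":0},{"x":0,"y":0,"z":0,"ax":0,"ay":0,"az":0},{"x":0,"y":0,"z":0,"ax":0,"ay":0,"az":0},{"x":0,"y":0,"z":0,"ax":0,"ay":0,"az":0},{"x":0,"y":0,"z":0,"ax":0,"ay":0,"az":0}]' -1
python3 -m handwheel '[{"x":0,"y":0,"z":0.04,"ax":0,"ay":0,"az":0},{"x":0,"y":0,"z":0.08,"ax":0,"ay":0,"az":0},{"x":0,"y":0,"z":0.08,"ax":0,"ay":0,"az":0},{"x":0,"y":0,"z":0.08,"ax":0,"ay":0,"az":0},{"x":0,"y":0,"z":0.08,"ax":0,"ay":0,"az":0},{"x":0,"y":0,"z":0.08,"ax":0,"ay":0,"az":0},{"x":0,"y":0,"z":0.04,"ax":0,"ay":0,"az":0},{"x":0,"y":0,"z":0,"ax":0,"ay":0,"az":0}]'
python3 plan.py 537.9 -223.3 116 -35.4 16
```

```text
clock: 66.8
position: [335.6, 316.6, 73.9]
ee_rot: [0.974, 0.229, -0.0, 0.001]
contact_force: [0.1, 0.3, -0.0]
gripper_width: 85.8
grasp_force: 0.0
clock: 67.6
position: [335.6, 315.8, 18.9]
ee_rot: [0.974, 0.229, -0.001, 0.002]
contact_force: [0.3, 0.2, 0.3]
gripper_width: 85.3
grasp_force: 0.0
clock: 68.4
position: [336.0, 316.8, 19.7]
ee_rot: [0.973, 0.229, 0.0, 0.001]
contact_force: [-0.5, 0.5, 5.6]
gripper_width: 51.1
grasp_force: 63.8
clock: 69.2
position: [335.7, 316.2, 115.8]
ee_rot: [0.974, 0.229, 0.0, 0.001]
contact_force: [0.1, 0.2, -2.1]
gripper_width: 51.4
grasp_force: 63.1
p [335.7 316.2 115.8] yaw 26.4 j [ 1.11  0.24 -0.54  0.   -0.79  0.92] rows 16 each [ 6.320e-02 -1.686e-01  1.000e-04] rot [ 0.0001 -0.     -0.0429]
```

```bash

python3 -m handwheel '[{"x":0.0632,"y":-0.1686,"z":0.01,"ax":0,"ay":0,"az":-0.043},{"x":0.0632,"y":-0.1686,"z":0.01,"ax":0,"ay":0,"az":-0.043},{"x":0.0632,"y":-0.1686,"z":0,"ax":0,"ay":0,"az":-0.043},{"x":0.0632,"y":-0.1686,"z":0,"ax":0,"ay":0,"az":-0.043},{"x":0.0632,"y":-0.1686,"z":0,"ax":0,"ay":0,"az":-0.043},{"x":0.0632,"y":-0.1686,"z":0,"ax":0,"ay":0,"az":-0.043},{"x":0.0632,"y":-0.1686,"z":0,"ax":0,"ay":0,"az":-0.043},{"x":0.0632,"y":-0.1686,"z":0,"ax":0,"ay":0,"az":-0.043}]'
python3 -m handwheel '[{"x":0.0632,"y":-0.1686,"z":0,"ax":0,"ay":0,"az":-0.043},{"x":0.0632,"y":-0.1686,"z":0,"ax":0,"ay":0,"az":-0.043},{"x":0.0632,"y":-0.1686,"z":0,"ax":0,"ay":0,"az":-0.043},{"x":0.0632,"y":-0.1686,"z":0,"ax":0,"ay":0,"az":-0.043},{"x":0.0632,"y":-0.1686,"z":0,"ax":0,"ay":0,"az":-0.043},{"x":0.0632,"y":-0.1686,"z":0,"ax":0,"ay":0,"az":-0.043},{"x":0.0632,"y":-0.1686,"z":0,"ax":0,"ay":0,"az":-0.043},{"x":0.0632,"y":-0.1686,"z":0,"ax":0,"ay":0,"az":-0.043}]'
python3 -m handwheel '[{"x":0,"y":0,"z":-0.03,"ax":0,"ay":0,"az":0},{"x":0,"y":0,"z":-0.03,"ax":0,"ay":0,"az":0},{"x":0,"y":0,"z":0,"ax":0,"ay":0,"az":0},{"x":0,"y":0,"z":0,"ax":0,"ay":0,"az":0},{"x":0,"y":0,"z":0,"ax":0,"ay":0,"az":0},{"x":0,"y":0,"z":0,"ax":0,"ay":0,"az":0},{"x":0,"y":0,"z":0,"ax":0,"ay":0,"az":0},{"x":0,"y":0,"z":0,"ax":0,"ay":0,"az":0}]'
python3 plan.py 537.9 -223.3 42 -35.4 8
```

```text
clock: 70.0
position: [436.2, 44.4, 117.9]
ee_rot: [0.999, -0.041, -0.002, 0.002]
contact_force: [0.9, 0.3, -1.6]
gripper_width: 51.1
grasp_force: 63.2
clock: 70.8
position: [537.2, -224.9, 117.3]
ee_rot: [0.952, -0.306, -0.003, 0.001]
contact_force: [0.6, 1.0, -0.9]
gripper_width: 51.0
grasp_force: 63.2
clock: 71.6
position: [537.9, -223.4, 107.1]
ee_rot: [0.952, -0.305, -0.001, 0.001]
contact_force: [0.0, -0.4, -1.5]
gripper_width: 50.9
grasp_force: 63.3
p [ 537.9 -223.4  107.1] yaw -35.5 j [-0.11  0.43 -0.26  0.   -0.88  1.07] rows 8 each [ 0.      0.0001 -0.0407] rot [ 0.0001 -0.0002  0.0001]
```

```bash

python3 -m handwheel '[{"x":0,"y":0,"z":-0.06,"ax":0,"ay":0,"az":0},{"x":0,"y":0,"z":-0.07,"ax":0,"ay":0,"az":0},{"x":0,"y":0,"z":-0.07,"ax":0,"ay":0,"az":0},{"x":0,"y":0,"z":-0.06,"ax":0,"ay":0,"az":0},{"x":0,"y":0,"z":-0.04,"ax":0,"ay":0,"az":0},{"x":0,"y":0,"z":-0.02,"ax":0,"ay":0,"az":0},{"x":0,"y":0,"z":-0.007,"ax":0,"ay":0,"az":0},{"x":0,"y":0,"z":0,"ax":0,"ay":0,"az":0}]'
python3 -m handwheel '[{"x":0,"y":0,"z":0,"ax":0,"ay":0,"az":0},{"x":0,"y":0,"z":0,"ax":0,"ay":0,"az":0},{"x":0,"y":0,"z":0,"ax":0,"ay":0,"az":0},{"x":0,"y":0,"z":0.03,"ax":0,"ay":0,"az":0},{"x":0,"y":0,"z":0.08,"ax":0,"ay":0,"az":0},{"x":0,"y":0,"z":0.12,"ax":0,"ay":0,"az":0},{"x":0,"y":0,"z":0.15,"ax":0,"ay":0,"az":0},{"x":0,"y":0,"z":0.15,"ax":0,"ay":0,"az":0}]' 0.46
python3 -m handwheel '[{"x":-0.1,"y":0.02,"z":0.05,"ax":0,"ay":0,"az":0},{"x":-0.13,"y":0.025,"z":0.05,"ax":0,"ay":0,"az":0},{"x":-0.14,"y":0.029,"z":0,"ax":0,"ay":0,"az":0},{"x":-0.14,"y":0.029,"z":0,"ax":0,"ay":0,"az":0},{"x":-0.14,"y":0.029,"z":0,"ax":0,"ay":0,"az":0},{"x":-0.14,"y":0.029,"z":0,"ax":0,"ay":0,"az":0},{"x":-0.14,"y":0.029,"z":0,"ax":0,"ay":0,"az":0},{"x":0,"y":0,"z":0,"ax":0,"ay":0,"az":0}]' -1
python3 plan.py 350 -185 25 -35.4 8
python3 - <<'E'
from h import *
import pickle
pickle.dump(cam('wrist'),open('pics/w16.pkl','wb')); save('wrist','w16',size=(800,600))
E
```

```text
clock: 72.4
position: [538.3, -223.8, 41.9]
ee_rot: [0.952, -0.305, -0.001, 0.001]
contact_force: [1.4, -0.6, -1.4]
gripper_width: 51.3
grasp_force: 63.3
clock: 73.2
position: [537.6, -223.6, 148.9]
ee_rot: [0.952, -0.305, -0.001, 0.001]
contact_force: [0.4, 0.3, 0.3]
gripper_width: 62.4
grasp_force: 0.0
clock: 74.0
position: [348.3, -185.0, 167.8]
ee_rot: [0.952, -0.305, -0.002, 0.001]
contact_force: [0.3, -0.0, 0.1]
gripper_width: -0.3
grasp_force: 0.0
p [ 348.3 -185.   167.8] yaw -35.5 j [-0.07  0.05 -0.61  0.   -0.91  1.02] rows 8 each [ 0.0011  0.     -0.0892] rot [ 0.     -0.0003  0.0002]
```

View pics/w16.png

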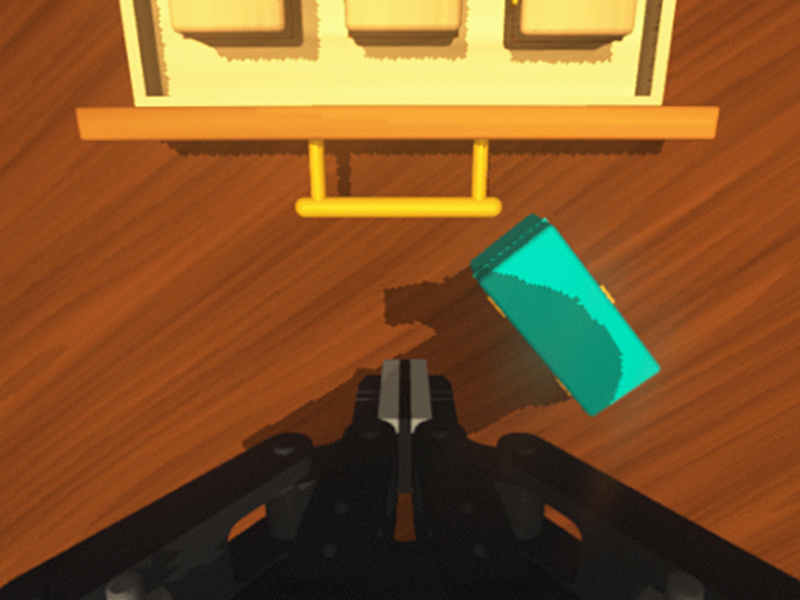

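```bash
python3 - <<'E'
from h import *
import pickle
c=pickle.load(open('pics/w16.pkl','rb')); s=.64
a=lambda u,v,z: at(c,(u+.5)*s-.5,(v+.5)*s-.5,z)[:2]
xu=np.array([.815,-.580]);yu=np.array([.580,.815]);o=np.array([583.5,-349])
U=lambda p:np.round([(p-o)@xu,(p-o)@yu],1)
print('tcp',U(np.array([348.3,-185])))
for n,u,v,z in(('t',479,275,46),('t',545,220,46),('t',595,415,46),('t',660,370,46),('tb',471,262,10),('bar',303,207,45),('bar',495,207,45),('barfront',400,217,45),('front',82,138,74),('front',716,138,74)): print(n,U(a(u,v,z)))
for n,u,v in(('c1',187,38),('c1',297,40),('c2',345,38),('c2',463,40)): print(n,U(a(u,v,68)))
E
```

```text
tcp [-286.8   -2.8]
t [-284.8  -44.8]
t [-254.   -79.1]
t [-374.4 -120.3]
t [-343.9 -155.8]
tb [-286.6  -45.2]
bar [-247.   51.]
bar [-247.2  -51.9]
barfront [-252.5   -1. ]
front [-210.6  145.2]
front [-211.1 -147.3]
c1 [-168.3   93.5]
c1 [-169.5   44.4]
c2 [-168.7   23. ]
c2 [-169.6  -29.5]
```

```bash

python3 -m handwheel '[{"x":0.033,"y":0.047,"z":0,"ax":0,"ay":0,"az":0},{"x":0.033,"y":0.047,"z":-0.05,"ax":0,"ay":0,"az":0},{"x":0,"y":0,"z":-0.12,"ax":0,"ay":0,"az":0},{"x":0,"y":0,"z":-0.15,"ax":0,"ay":0,"az":0},{"x":0,"y":0,"z":-0.15,"ax":0,"ay":0,"az":0},{"x":0,"y":0,"z":-0.12,"ax":0,"ay":0,"az":0},{"x":0,"y":0,"z":-0.08,"ax":0,"ay":0,"az":0},{"x":0,"y":0,"z":-0.02,"ax":0,"ay":0,"az":0}]'
python3 -m handwheel '[{"x":0.03,"y":-0.021,"z":0,"ax":0,"ay":0,"az":0},{"x":0.03,"y":-0.021,"z":0,"ax":0,"ay":0,"az":0},{"x":0.03,"y":-0.021,"z":0,"ax":0,"ay":0,"az":0},{"x":0.04,"y":-0.028,"z":0,"ax":0,"ay":0,"az":0},{"x":0.05,"y":-0.0355,"z":0,"ax":0,"ay":0,"az":0},{"x":0.05,"y":-0.0355,"z":0,"ax":0,"ay":0,"az":0},{"x":0.05,"y":-0.0355,"z":0,"ax":0,"ay":0,"az":0},{"x":0.05,"y":-0.0355,"z":0,"ax":0,"ay":0,"az":0}]'
python3 plan.py 531.4 -311.9 32 -35.4 8
```

```text
clock: 74.85
position: [364.5, -166.1, 27.0]
ee_rot: [0.952, -0.305, -0.004, 0.002]
contact_force: [-0.5, 0.4, 0.1]
gripper_width: 0.0
grasp_force: 0.0
clock: 75.65
position: [431.9, -214.2, 29.5]
ee_rot: [0.952, -0.305, -0.001, 0.001]
contact_force: [-0.0, 2.0, 1.5]
gripper_width: -0.1
grasp_force: 0.8
p [ 431.9 -214.2   29.5] yaw -35.5 j [-0.12  0.41 -0.58  0.   -0.58  1.07] rows 8 each [ 0.0622 -0.061   0.0015] rot [ 0.0001 -0.0002  0.0002]
```

```bash

python3 -m handwheel '[{"x":0.05,"y":-0.0355,"z":0,"ax":0,"ay":0,"az":0},{"x":0.05,"y":-0.0355,"z":0,"ax":0,"ay":0,"az":0},{"x":0.05,"y":-0.0355,"z":0,"ax":0,"ay":0,"az":0},{"x":0.05,"y":-0.0355,"z":0,"ax":0,"ay":0,"az":0},{"x":0.05,"y":-0.0355,"z":0,"ax":0,"ay":0,"az":0},{"x":0.05,"y":-0.0355,"z":0,"ax":0,"ay":0,"az":0},{"x":0.05,"y":-0.0355,"z":0,"ax":0,"ay":0,"az":0},{"x":0.04,"y":-0.028,"z":0,"ax":0,"ay":0,"az":0}]'
python3 -m handwheel '[{"x":0.025,"y":-0.018,"z":0,"ax":0,"ay":0,"az":0},{"x":0.02,"y":-0.014,"z":0,"ax":0,"ay":0,"az":0},{"x":0.015,"y":-0.011,"z":0,"ax":0,"ay":0,"az":0},{"x":0.012,"y":-0.009,"z":0,"ax":0,"ay":0,"az":0},{"x":0.01,"y":-0.007,"z":0,"ax":0,"ay":0,"az":0},{"x":0.01,"y":-0.007,"z":0,"ax":0,"ay":0,"az":0},{"x":0.01,"y":-0.007,"z":0,"ax":0,"ay":0,"az":0},{"x":0.006,"y":-0.004,"z":0,"ax":0,"ay":0,"az":0}]'
python3 - <<'E'
from h import *
s=arm.read_state();p=s['position'][:2]-[583.5,-349];print(p@[.815,-.58],p@[.58,.815],s['contact_force'])
E
```

```text
clock: 76.45
position: [509.8, -269.5, 29.3]
ee_rot: [0.952, -0.305, -0.001, 0.001]
contact_force: [-0.9, 0.0, 0.8]
gripper_width: 0.3
grasp_force: 0.7
clock: 77.25
position: [530.7, -284.2, 29.4]
ee_rot: [0.952, -0.305, -0.001, 0.001]
contact_force: [0.4, 1.3, -0.9]
gripper_width: 0.2
grasp_force: 0.5
-80.64315257770511 22.184337579810318 [ 0.36070682  1.31770276 -0.85546348]
```

Remaining about 17 mm; creep on, watching the force.

```bash

python3 -m handwheel '[{"x":0.006,"y":-0.0043,"z":0,"ax":0,"ay":0,"az":0},{"x":0.006,"y":-0.0043,"z":0,"ax":0,"ay":0,"az":0},{"x":0.006,"y":-0.0043,"z":0,"ax":0,"ay":0,"az":0},{"x":0.006,"y":-0.0043,"z":0,"ax":0,"ay":0,"az":0},{"x":0.006,"y":-0.0043,"z":0,"ax":0,"ay":0,"az":0},{"x":0.006,"y":-0.0043,"z":0,"ax":0,"ay":0,"az":0},{"x":0.006,"y":-0.0043,"z":0,"ax":0,"ay":0,"az":0},{"x":0.006,"y":-0.0043,"z":0,"ax":0,"ay":0,"az":0}]'
python3 -m handwheel '[{"x":0.003,"y":-0.002,"z":0,"ax":0,"ay":0,"az":0},{"x":0.003,"y":-0.002,"z":0,"ax":0,"ay":0,"az":0},{"x":0.003,"y":-0.002,"z":0,"ax":0,"ay":0,"az":0},{"x":0.003,"y":-0.002,"z":0,"ax":0,"ay":0,"az":0},{"x":0.003,"y":-0.002,"z":0,"ax":0,"ay":0,"az":0},{"x":0.003,"y":-0.002,"z":0,"ax":0,"ay":0,"az":0},{"x":0,"y":0,"z":0,"ax":0,"ay":0,"az":0},{"x":0,"y":0,"z":0,"ax":0,"ay":0,"az":0}]'
python3 - <<'E'
from h import *
s=arm.read_state();p=s['position'][:2]-[583.5,-349];print(p@[.815,-.58],p@[.58,.815],s['contact_force'])
E
```

```text
clock: 78.05
position: [540.3, -291.1, 29.4]
ee_rot: [0.952, -0.305, -0.001, 0.001]
contact_force: [-0.3, 0.5, -2.0]
gripper_width: 0.3
grasp_force: 0.5
clock: 78.85
position: [543.9, -293.5, 29.5]
ee_rot: [0.952, -0.305, -0.001, 0.001]
contact_force: [-1.0, 0.3, -1.0]
gripper_width: 0.1
grasp_force: 0.3
-64.48053089470683 22.217999247864174 [-1.00289125  0.27302354 -1.04862948]
```

```bash

python3 -m handwheel '[{"x":0.003,"y":-0.002,"z":0,"ax":0,"ay":0,"az":0},{"x":0.003,"y":-0.002,"z":0,"ax":0,"ay":0,"az":0},{"x":0.003,"y":-0.002,"z":0,"ax":0,"ay":0,"az":0},{"x":0.003,"y":-0.002,"z":0,"ax":0,"ay":0,"az":0},{"x":0.003,"y":-0.002,"z":0,"ax":0,"ay":0,"az":0},{"x":0,"y":0,"z":0,"ax":0,"ay":0,"az":0},{"x":0,"y":0,"z":0,"ax":0,"ay":0,"az":0},{"x":0,"y":0,"z":0,"ax":0,"ay":0,"az":0}]'
```

```text
clock: 79.65
position: [543.9, -293.7, 29.4]
ee_rot: [0.952, -0.305, -0.005, 0.001]
contact_force: [-7.1, 6.4, 5.9]
gripper_width: -0.2
grasp_force: 4.8
```

```bash

python3 -m handwheel '[{"x":0.003,"y":-0.002,"z":0,"ax":0,"ay":0,"az":0},{"x":0.003,"y":-0.002,"z":0,"ax":0,"ay":0,"az":0},{"x":0.003,"y":-0.002,"z":0,"ax":0,"ay":0,"az":0},{"x":0.003,"y":-0.002,"z":0,"ax":0,"ay":0,"az":0},{"x":0,"y":0,"z":0,"ax":0,"ay":0,"az":0},{"x":0,"y":0,"z":0,"ax":0,"ay":0,"az":0},{"x":0,"y":0,"z":0,"ax":0,"ay":0,"az":0},{"x":0,"y":0,"z":0,"ax":0,"ay":0,"az":0}]'
```

```text
clock: 80.45
position: [543.9, -293.8, 29.4]
ee_rot: [0.952, -0.305, -0.008, 0.0]
contact_force: [-11.7, 12.4, 10.8]
gripper_width: -0.3
grasp_force: 8.2
```

```bash

python3 -m handwheel '[{"x":-0.01,"y":0.007,"z":0,"ax":0,"ay":0,"az":0},{"x":-0.06,"y":0.043,"z":0,"ax":0,"ay":0,"az":0},{"x":-0.1,"y":0.07,"z":0,"ax":0,"ay":0,"az":0},{"x":-0.05,"y":0.03,"z":0.12,"ax":0,"ay":0,"az":0},{"x":0,"y":0,"z":0.2,"ax":0,"ay":0,"az":0},{"x":0,"y":0,"z":0.2,"ax":0,"ay":0,"az":0},{"x":0,"y":0,"z":0.2,"ax":0,"ay":0,"az":0},{"x":0,"y":0,"z":0.2,"ax":0,"ay":0,"az":0}]'
python3 -m handwheel '[{"x":-0.03,"y":0.06,"z":0.02,"ax":0,"ay":0,"az":0.044},{"x":-0.03,"y":0.06,"z":0.02,"ax":0,"ay":0,"az":0.044},{"x":-0.03,"y":0.06,"z":0.02,"ax":0,"ay":0,"az":0.044},{"x":-0.03,"y":0.06,"z":0.02,"ax":0,"ay":0,"az":0.044},{"x":-0.03,"y":0.06,"z":0.02,"ax":0,"ay":0,"az":0.044},{"x":-0.03,"y":0.06,"z":0.02,"ax":0,"ay":0,"az":0.044},{"x":-0.03,"y":0.06,"z":0.02,"ax":0,"ay":0,"az":0.044},{"x":-0.03,"y":0.06,"z":0.02,"ax":0,"ay":0,"az":0.044}]'
python3 - <<'E'
from h import *
import pickle
c=cam('top'); im=arm.get_image('top'); np.save('pics/t2.npy',im); im0=np.load('pics/top0.npy')
w=cam('wrist'); wi=arm.get_image('wrist'); np.save('pics/w17.npy',wi); pickle.dump(w,open('pics/w17.pkl','wb'))
for n,X in(('mic',[726,241,10]),('shock',[783,-165,40])):
    u,v=map(int,proj(c,X)); print(n,'absdiff',np.abs(im[v-22:v+22,u-22:u+22].astype(int)-im0[v-22:v+22,u-22:u+22]).mean().round(2))
# bar position in top picture: brass hue, saturated
h=cv2.cvtColor(im,cv2.COLOR_RGB2HSV); m=((h[...,0]>14)&(h[...,0]<32)&(h[...,1]>150)&(h[...,2]>120)).astype(np.uint8)
k,l,st,ce=cv2.connectedComponentsWithStats(m)
for i in range(1,k):
    if st[i,4]>25:
        p=at(c,*ce[i],45)[:2]; q=p-[583.5,-349]; print(st[i],p.round(),'unit',(q@[.815,-.58]).round(1),(q@[.58,.815]).round(1))
# profile across the kit along world x at y=40,77,114 at z=89/49 in top image
for y in(40,77,114):
    print(y,[(x,*im[tuple(np.round(proj(c,[x,y,60])[::-1]).astype(int))]) for x in range(570,715,8)])
E
```

```text
clock: 81.25
position: [505.9, -267.3, 215.9]
ee_rot: [0.952, -0.305, 0.0, 0.001]
contact_force: [1.0, 0.2, -0.1]
gripper_width: -0.2
grasp_force: 0.0
clock: 82.05
position: [457.9, -170.7, 246.2]
ee_rot: [0.999, -0.032, 0.001, 0.001]
contact_force: [-0.1, -0.4, -0.5]
gripper_width: 0.3
grasp_force: 0.0
mic absdiff 1.6
shock absdiff 1.57
[354 189  11  13  43] [ 529. -361.] unit -37.5 -41.4
40 [(570, np.uint8(248), np.uint8(239), np.uint8(203)), (578, np.uint8(245), np.uint8(232), np.uint8(192)), (586, np.uint8(230), np.uint8(213), np.uint8(171)), (594, np.uint8(239), np.uint8(212), np.uint8(142)), (602, np.uint8(247), np.uint8(224), np.uint8(147)), (610, np.uint8(246), np.uint8(219), np.uint8(143)), (618, np.uint8(247), np.uint8(218), np.uint8(143)), (626, np.uint8(247), np.uint8(211), np.uint8(139)), (634, np.uint8(244), np.uint8(199), np.uint8(130)), (642, np.uint8(242), np.uint8(161), np.uint8(97)), (650, np.uint8(248), np.uint8(243), np.uint8(171)), (658, np.uint8(248), np.uint8(246), np.uint8(176)), (666, np.uint8(247), np.uint8(234), np.uint8(160)), (674, np.uint8(247), np.uint
[... 1555 characters left out ...]
.uint8(218), np.uint8(142)), (618, np.uint8(246), np.uint8(218), np.uint8(142)), (626, np.uint8(247), np.uint8(218), np.uint8(142)), (634, np.uint8(248), np.uint8(214), np.uint8(140)), (642, np.uint8(236), np.uint8(154), np.uint8(93)), (650, np.uint8(244), np.uint8(232), np.uint8(155)), (658, np.uint8(248), np.uint8(245), np.uint8(174)), (666, np.uint8(247), np.uint8(229), np.uint8(155)), (674, np.uint8(247), np.uint8(232), np.uint8(158)), (682, np.uint8(247), np.uint8(233), np.uint8(159)), (690, np.uint8(242), np.uint8(212), np.uint8(133)), (698, np.uint8(220), np.uint8(175), np.uint8(115)), (706, np.uint8(37), np.uint8(27), np.uint8(17)), (714, np.uint8(167), np.uint8(131), np.uint8(101))]
```

```bash
python3 -c "
from bench import arm
print(arm.job_done())"
```

```text
the job is handed in; nothing more can be done
None
```

I handed the job in at about 82 s: two pucks in their pockets, the divider over them, and the loaded case (case D by my labels, about 0.5 kg) in the near lane; the three unloaded cases are side by side in the drawer, which is pushed home until it stopped. Two readings are indirect: the pucks' seating comes from the loaded case resting at the expected height, and a strip at the very back of the drawer stayed out of the cameras' view when I counted the pucks.

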